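# Shut the charging crate down for the night

## Robot

A 6-joint arm with a two-finger parallel gripper is mounted at the origin on the work surface. World frame = base frame: x ahead of the robot, y to its left, z up, the work surface at z = 0. Lengths are in m, angles in degrees, forces in N, time in s.
With the tool pointing down it reaches from about 0.35 to 0.725 m from the base axis. Payload 6 kg.
Tool frame: the origin (TCP) lies midway between the tips of the shut fingers; the grasp point (between the pads) lies 19 mm behind it; x points along the fingers, y is the direction in which the jaws open and shut, and the axes are right-handed (so a half turn about x gives the same grasp; the last joint's range is limited). The gripper opens to 85 mm and grips with 20 to 120 N. Pads are 22 mm wide; open, the fingers measure 114 mm over their backs; the gripper's body (76 mm by 85 mm) begins 54 mm behind the grasp point. The pads swing forward as they close: fully open they stand 13 mm farther back than shut.
Start: joints at [84.437, 2.303, 4.859, 0, -92.561, -19.12], TCP at [0.251, 0.545, 0.231] pointing down, gripper open.
Joint ranges: [-146.85, 146.85], [-73.84, 115.35], [-62.03, 85.46], [-188.31, 113.3], [-161.28, -10.13], [-171.36, 171.36]. Speed limits (degrees/s): [147.25, 147.25, 172.46, 180, 180, 180].

## Interface

Orientations are given as [roll, pitch, yaw] about the fixed x, y, z axes, in that order (R = Rz(yaw) Ry(pitch) Rx(roll)).
In Python, from plant import r gives the robot as it stands. The module is installed in compiled form; this text tells all that it offers.
- The arm moves only by the tool step_arm, never from a script. Its argument "series" is a list that holds one entry, the list of rows, each a list of 7 numbers: the opening, from -1 (shut) to 1 (fully open), then the shift along the tool's x, y, z in units of 60 mm (1.0 is 60 mm), then the turn, a rotation vector about the tool's x, y, z in units of 6 degrees (1.0 is 6 degrees). In form: [[[gripper, x, y, z, wx, wy, wz], ...]]. A call has 1 to 5 rows; each row shifts and turns the pose as measured when the row begins, along the tool's axes as they then stand; what a row does not reach is not made up. A row lasts 1/8 s, in which the tool goes at most 62.5 mm and 10.7 degrees, less where a joint would pass 70% of its speed; a pose out of reach is approached as far as the arm can. A call is refused whole if a number of a shift passes 1 or a number of a turn 1, either way. A call with a gripper value outside its range is refused whole. The fingers move at their own pace and stop on an object; the grip force is fixed at half the most. Time passes only in rows, so rows that do not move let the fingers close. It gives the time, the measured TCP pose, the force and the opening at its end, in the units of the state.
- r.sense(): the state, without advancing time (a new reading comes with each control period).
- r.read_camera(name): name is "side" or "top"; returns a dict with "img" (400x640x3 uint8, blue, green, red), "z_map" (400x640 float32, m along the optical axis (not along the pixel's ray), 0 where there is no reading), "fx", "fy", "cx", "cy" (pixels), "extrinsics" (4x4, takes a point from camera to world coordinates). Camera axes: x right, y up, looking along -z (the intrinsics and any distortion apply to the point x, -y, -z); pixel columns grow to the right and rows downward; lengths in m; the calibration is good to about 2 mm. A picture is of the moment at which its call begins.
- r.sign_off(): hands the job in, once; it reports no verdict.
The state is a dict: "time_s": time; "q": joint angles; "qd": joint speeds; "joint_torque": joint torques, N m; "tcp_pos": TCP position; "ee_rot": TCP orientation; "wrist_force": force on the tool from outside, world axes, zero at the start; "wrist_torque": the same for the moment, N m; "width": opening from 0.0 (shut) to 1.0 (fully open).
Only numpy, scipy, OpenCV 4.12 (cv2) and the standard library are available. Lean on these libraries where they do the work, as an engineer would, in place of code of your own. Each camera call takes 0.05 s, during which the arm holds its last target.

## Task

Shut the charging crate down for the night: lift its flip-top lid well open, then switch off the five switches in the row with one unbroken drag of a fingertip along them, leaving the bigger switch that stands apart beyond them on, and close the lid fully again without slamming it. Leave the things in and around the crate where they are.

Things in the scene. Friction and masses are not known exactly. Their poses are not given: they have to be found in the camera images.
- crate: Grey charging crate, fixed, 180 deep (x) x 360 long (y) x 115 mm high without lid, 4 mm walls. Origin: centre of underside; -x is its front, facing the robot; y runs along the switches. A white power strip fills its front half (x -76 to +14, y -150 to +162), flat top 86 mm above the board. Adapters plugged into it rise 20 mm above that, from 29 mm behind the switches' middle line.
- hinge (a point): Point on the lid's hinge line at the crate's far (+x) rim: crate x +90, y 0, 118 mm above the board. The line runs along the crate's y.
- lid (a joint): Angle of the flip-top lid (rad): 0 closed on the rim, growing as its front edge rises; stop at 1.75 (leaning back). A friction hinge: the lid stays at any angle it is left at. Grey plate 186 x 366 x 8 mm, about 0.4 kg; about 6 N at the pull tab raises it.
- tab (a point): Grip point of the lid's pull tab, moves with the lid, 211 mm from the hinge line, mid-thickness. The tab is a flat tongue in the lid's plane, 40 mm wide (crate's y), 10 mm thick, mid-length of the lid, from the lid's front edge (183 mm from the hinge) out to 227 mm. Pinched from above by its narrow sides (fingers closing along the crate's y) it turns between the pads as the lid swings.
- row (a point): Middle of the row of five black rocker switches: pivot of the third, crate x -56, y -17, 88 mm above the board; axes as the crate. Seen once the lid is up. The row's faces lie 27 mm below the crate's rim, its middle line 30 mm behind the inside of the front wall; the end wall's inside is at y -176.
- battery: Black cordless-tool battery, 50 x 78 x 52 mm, loose on the deck inside the crate behind the strip. Origin: centre of underside. Leave alone.
- plug: White plug-in adapter, 40 x 44 x 30 mm, loose on the deck inside the crate behind the strip. Origin: centre of underside. Leave alone.
- cork: Green cork block, 60 x 115 x 40 mm, loose on the board. Origin: centre of underside. Leave alone.
- wax: Red wax block, 55 x 85 x 32 mm, loose on the board. Origin: centre of underside. Leave alone.
- brush: Short horsehair brush with beech back, 44 x 150 x 50 mm, lying bristles down. Origin: centre of underside. Leave alone.
- tin: Tin can, 72 mm across, 85 mm high, standing. Origin: centre of underside. Leave alone.
- file_holder: Steel file holder, 250 x 95 mm, 300 mm high at its back (+x) and 100 mm at its front, standing. Origin: centre of underside. Leave alone.
- mug: White mug, 80 mm across, 90 mm high, handle on its +y side. Origin: centre of underside. Leave alone.
- switch1 (a joint): Tilt (rad) of switch 1 of the row of five, counted from the crate's -y end: 0.44 on, 0 off; a spring snaps it over the middle to the nearer end. Black rocker 34 mm long (along the row), 24 mm wide; its two 17 mm halves form a shallow V that tips about a crosswise pivot. On: the -y half lies level, 88 mm above the board, the +y half slopes up 25 degrees to 95 mm. Off: the reverse.
- switch2 (a joint): Tilt (rad) of switch 2 of the row of five, counted from the crate's -y end: 0.44 on, 0 off; a spring snaps it over the middle to the nearer end. Same rocker as switch 1, 44 mm further along +y.
- switch3 (a joint): Tilt (rad) of switch 3 of the row of five, counted from the crate's -y end: 0.44 on, 0 off; a spring snaps it over the middle to the nearer end. Same rocker as switch 1, 88 mm further along +y.
- switch4 (a joint): Tilt (rad) of switch 4 of the row of five, counted from the crate's -y end: 0.44 on, 0 off; a spring snaps it over the middle to the nearer end. Same rocker as switch 1, 132 mm further along +y.
- switch5 (a joint): Tilt (rad) of switch 5 of the row of five, counted from the crate's -y end: 0.44 on, 0 off; a spring snaps it over the middle to the nearer end. Same rocker as switch 1, 176 mm further along +y.
- pivot1 (a point): Pivot (bottom of the V) of switch 1, the -y end of the row: crate x -56, y -105, 88 mm above the board; does not tip. A fingertip drawn along the row towards +y, about 2 mm above the level halves (at most 3), presses each raised half down past the middle (about 2 N) and the switch snaps over behind it; drawn towards -y it runs against the raised ends. Switches are 44 mm apart.
- pivot5 (a point): Pivot of switch 5, the last at the +y end of the row: crate x -56, y +71, 88 mm above the board; does not tip.
- keep (a joint): Tilt (rad) of the bigger switch set apart: 0.44 on, 0 off, tips like the others. It is on and is to stay on.
- pivot_keep (a point): Pivot of the bigger switch set apart beyond switch 5: crate x -56, y +133, 88 mm above the board. Black rocker 40 mm long, 26 mm wide; 25 mm of flat strip lies between it and switch 5.

How it is judged (in metres and radians):
On the way, in this order (a step that is already met when the one before it is completed fails the run):
1. the lid is well open (beyond 0.9 rad, about 52 degrees) (value of joint lid above 0.9 rad), for 0.2 s.
2. with the lid still open, all five switches of the row are off (value of joint each of switch1, switch2, switch3, switch4, switch5 below 0.12 rad and value of joint lid above 0.7 rad), for 0.2 s.
At the end, for the whole second after the job is handed in: All five switches of the row off (tilt under 0.12 rad), the bigger switch apart on (tilt over 0.32), the lid shut (under 0.05 rad, about 3 degrees) and at rest, and every bystander within 30 mm of where it stood (value of joint each of switch1, switch2, switch3, switch4, switch5 below 0.12 rad and value of joint keep above 0.32 rad and value of joint lid below 0.05 rad and velocity of joint lid between -0.05 and 0.05 rad/s and distance of each of battery, plug, cork, wax, brush, tin, file_holder, mug from where it was at the start of the episode below 0.03 m); the robot touches nothing.
It fails at once if the finger is lifted off the row (more than about 2 cm above it) while some of the five are off and some still on (value of joint any of switch1, switch2, switch3, switch4, switch5 below 0.22 rad and value of joint any of switch1, switch2, switch3, switch4, switch5 above 0.22 rad and z of the grasp point in the frame of row above 0.042 m).
It fails at once if the bigger switch apart is switched off, even for a moment (value of joint keep below 0.22 rad).
It fails at once if the lid is slammed (swings towards shut faster than 2.5 rad/s) (velocity of joint lid below -2.5 rad/s).
It fails at once if a thing in or around the crate is moved more than 30 mm (distance of any of battery, plug, cork, wax, brush, tin, file_holder, mug from where it was at the start of the episode above 0.03 m).
It also fails if it takes over 64 s, if anything falls off the work surface, if the arm or the gripper's body presses on something with over 40 N, if the wrist force passes 120 N, or if a joint passes its speed limit or range.

## Working session

There is one attempt and no reset: what is moved stays moved. The work goes in short steps, Python scripts to look and compute and a tool call to move; the robot and the scene stay as the last step left them, time stands still between calls to the robot, and variables do not carry over. Pictures are saved under pics/ and viewed, and the job is handed in when it is done.

Besides the shell and the picture viewer there is one more tool, called as a command line: name --argument value ..., lists and objects as JSON in quotes. step_arm: Moves the arm, as the interface text tells. Its arguments: {"type":"object","properties":{"series":{"type":"array","items":{"type":"array","items":{"type":"array","items":{"type":"number"}}}}},"required":["series"]}

```bash
mkdir -p pics; cat > h.py <<'E'
import numpy as np, cv2
from plant import r
from scipy.spatial.transform import Rotation as R
def world(c):
    z=c["z_map"];h,w=z.shape
    u,v=np.meshgrid(np.arange(w),np.arange(h))
    X=(u-c["cx"])/c["fx"]*z;Y=-(v-c["cy"])/c["fy"]*z
    P=np.stack([X,Y,-z,np.ones_like(z)],-1)@np.asarray(c["extrinsics"]).T
    P=P[...,:3];P[z==0]=np.nan
    return P
E
python3 - <<'E'
from h import *
s=r.sense();print(s)
for n in("side","top"):
    c=r.read_camera(n);cv2.imwrite(f"pics/{n}0.png",c["img"]);print({k:c[k] for k in("fx","fy","cx","cy","extrinsics")}, c.keys())
    np.save(n+"0.npy",world(c))
E
```

```text
{'time_s': 0.0, 'q': array([ 8.44379568e+01,  2.33895641e+00,  4.80085927e+00, -2.78112186e-02,
       -9.25593231e+01, -1.91188324e+01]), 'qd': array([ 0.00240211,  0.04214207, -0.07944069,  0.00717587, -0.11773007,
        0.007948  ]), 'joint_torque': array([ 3.61842149e-04, -3.68210328e+01,  3.47422099e+01,  6.93259388e+00,
       -5.36298438e-03, -1.83916660e-05]), 'tcp_pos': array([0.25032685, 0.54492892, 0.23025752]), 'ee_rot': array([  93.19991715,   89.89869514, -111.47974013]), 'wrist_force': array([-0.39549878,  0.17908388, -0.47247629]), 'wrist_torque': array([-0.09423266,  0.01521973,  0.01632625]), 'width': 0.9995950067235398}
{'fx': 435.4959014807874, 'fy': 435.4959014807874, 'cx': 318.5025074057366, 'cy': 202.57303106305716, 'extrinsics': array([[ 9.77710870e-01,  1.45487696e-01, -1.51376302e-01,
         3.11667564e-01],
       [-2.09955624e-01,  6.78532501e-01, -7.03926332e-01,
        -9.27148726e-01],
       [ 3.01120406e-04,  7.20018732e-01,  6.93954562e-01,
         1.03329802e+00],
       [ 0.00000000e+00,  0.00000000e+00,  0.00000000e+00,
         1.00000000e+00]])} dict_keys(['img', 'z_map', 'fx', 'fy', 'cx', 'cy', 'extrinsics'])
{'fx': 426.9374923502536, 'fy': 426.9374923502536, 'cx': 323.6310375869811, 'cy': 195.64363694564165, 'extrinsics': array([[ 0.02112715,  0.98059376, -0.194909  ,  0.28300951],
       [-0.99975653,  0.01948004, -0.01036381, -0.01731023],
       [-0.00636585,  0.1950805 ,  0.98076657,  1.16068611],
       [ 0.        ,  0.        ,  0.        ,  1.        ]])} dict_keys(['img', 'z_map', 'fx', 'fy', 'cx', 'cy', 'extrinsics'])
```

View pics/side0.png

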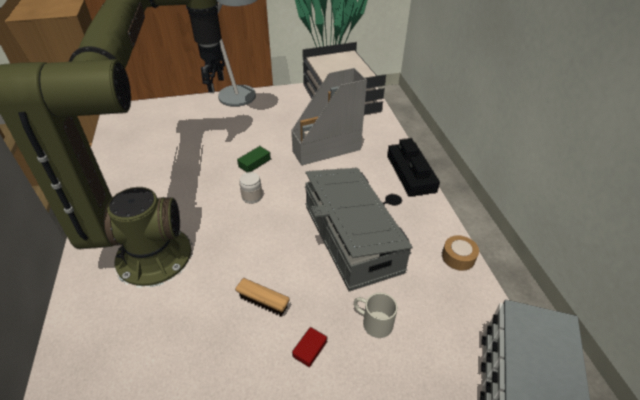

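View pics/top0.png

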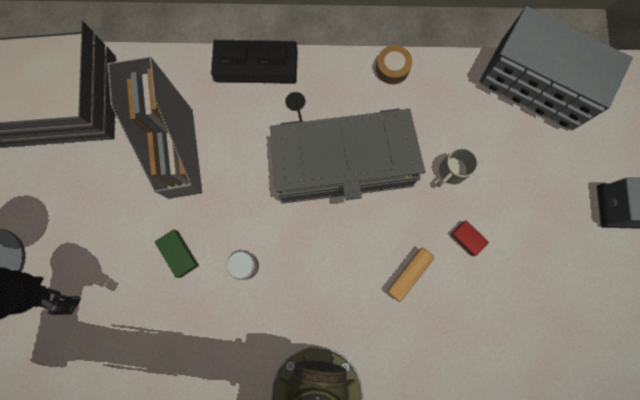

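The side view shows the crate at about (357,225), with its tab near (318,210). In the top view the lid spans about (270..424, 110..195) and the tab is near (346,190). I'll measure from the depth.

```bash
cat > m.py <<'E'
from h import *
P=np.load("top0.npy")
z=P[...,2]
reg=np.zeros(z.shape,bool);reg[100:205,260:432]=1
m=reg&(z>0.108)&(z<0.16)
n,l,st,_=cv2.connectedComponentsWithStats(m.astype(np.uint8));k=1+np.argmax(st[1:,4]);m=l==k
p=P[m];A=np.c_[p[:,:2],np.ones(len(p))];co=np.linalg.lstsq(A,p[:,2],rcond=None)[0];print("plane",co,len(p),p[:,2].min(),p[:,2].max())
rect=cv2.minAreaRect((p[:,:2]*1000).astype(np.float32));print("rect",rect,cv2.boxPoints(rect))
# opened mask removes the tab
m2=cv2.morphologyEx(m.astype(np.uint8),cv2.MORPH_OPEN,np.ones((25,25)))>0
q=P[m2];rect=cv2.minAreaRect((q[:,:2]*1000).astype(np.float32));print("lid",rect,cv2.boxPoints(rect))
t=m&~cv2.dilate(m2.astype(np.uint8),np.ones((3,3))).astype(bool)
n,l,st,_=cv2.connectedComponentsWithStats(t.astype(np.uint8));
for k in range(1,n):
  if st[k,4]>20: print("tab?",st[k],P[l==k].mean(0),P[l==k].min(0),P[l==k].max(0))
E
python3 m.py
```

```text
plane [-0.16487073 -0.02394747  0.23975589] 9896 0.10801730283185762 0.15999847302129933
rect ((609.0888671875, -56.51860046386719), (189.65342712402344, 366.0966796875), 8.527045249938965) [[ 488.16864  110.44577]
 [ 542.4521  -251.60406]
 [ 730.0091  -223.48297]
 [ 675.72565  138.56686]]
lid ((596.8384399414062, 22.60924530029297), (140.73809814453125, 189.9281768798828), 0.19608600437641144) [[526.1448   117.33195 ]
 [526.7948   -72.595116]
 [667.5321   -72.11346 ]
 [666.8821   117.81361 ]]
tab? [ 270  108  155   88 6431] [ 0.60829702 -0.10080861  0.14098643] [ 0.49023919 -0.2488107   0.1080173 ] [0.72448383 0.13521445 0.15999847]
```

```bash
sed -i 's/z<0.16)/z<0.25)/' m.py; python3 m.py; python3 - <<'E'
from h import *
P=np.load("top0.npy")
for v in range(106,206,5): print(v,P[v,330].round(3),P[v,346].round(3))
cv2.imwrite("pics/z.png",cv2.resize(cv2.imread("pics/top0.png")[95:210,255:440],None,fx=4,fy=4,interpolation=cv2.INTER_CUBIC))
E
```

```text
plane [-0.17187315 -0.02497704  0.24412915] 10324 0.10801730283185762 0.17348380715150824
rect ((588.9747314453125, -59.52911376953125), (230.5354766845703, 365.9537658691406), 8.472868919372559) [[ 448.00504  104.46704]
 [ 501.92508 -257.4926 ]
 [ 729.94446 -223.52527]
 [ 676.0244   138.43439]]
lid ((585.62158203125, 22.57085418701172), (163.17201232910156, 189.9281768798828), 0.19608601927757263) [[503.71103  117.25517 ]
 [504.36105  -72.67189 ]
 [667.5321   -72.113464]
 [666.8821   117.8136  ]]
tab? [ 270  108  155   92 6378] [ 0.60825697 -0.10790493  0.14129939] [ 0.47303774 -0.2488107   0.1080173 ] [0.72448383 0.13521445 0.17348381]
106 [ 0.779 -0.018 -0.002] [ 0.78  -0.064 -0.003]
111 [ 0.762 -0.018  0.001] [ 0.762 -0.064  0.005]
116 [ 0.747 -0.018  0.002] [ 0.699 -0.059  0.123]
121 [ 0.685 -0.019  0.124] [ 0.686 -0.06   0.123]
126 [ 0.67  -0.019  0.126] [ 0.669 -0.059  0.131]
131 [ 0.655 -0.019  0.132] [ 0.654 -0.059  0.136]
136 [ 0.641 -0.019  0.134] [ 0.641 -0.06   0.135]
141 [ 0.627 -0.02   0.136] [ 0.627 -0.06   0.137]
146 [ 0.612 -0.02   0.141] [ 0.614 -0.06   0.139]
151 [ 0.599 -0.02   0.142] [ 0.598 -0.06   0.146]
156 [ 0.585 -0.02   0.144] [ 0.583 -0.059  0.153]
161 [ 0.57  -0.02   0.152] [ 0.571 -0.06   0.151]
166 [ 0.558 -0.021  0.152] [ 0.558 -0.06   0.153]
171 [ 0.545 -0.021  0.154] [ 0.545 -0.06   0.156]
176 [ 0.532 -0.021  0.155] [ 0.532 -0.06   0.159]
181 [ 0.518 -0.021  0.159] [ 0.52  -0.06   0.157]
186 [ 0.524 -0.022  0.077] [ 0.506 -0.06   0.163]
191 [ 0.507 -0.022  0.097] [ 0.493 -0.06   0.166]
196 [ 0.509 -0.023  0.022] [ 0.48  -0.06   0.168]
201 [ 0.498 -0.023  0.003] [ 0.5   -0.067 -0.001]
```

View pics/z.png

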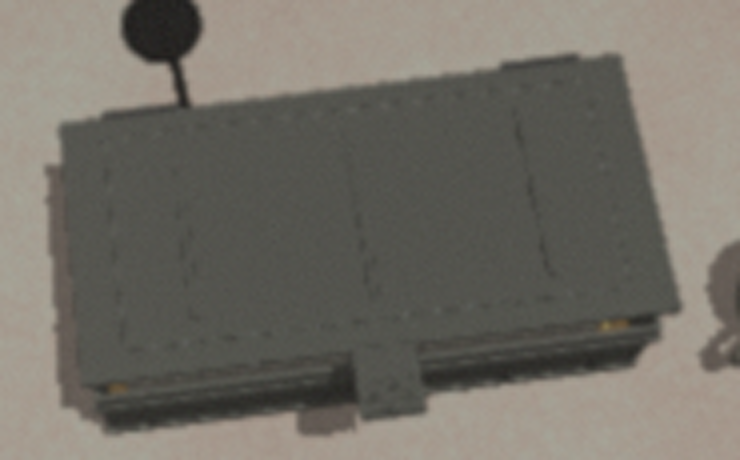

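The lid starts ajar at about 0.17 rad. The crate yaw is about 8.5°, and the hinge is at about (0.696, -0.044). Next I'll work out the approach.

```bash
cat >> h.py <<'E'
yaw=np.radians(8.47);U=np.array([np.cos(yaw),np.sin(yaw),0]);V=np.array([-np.sin(yaw),np.cos(yaw),0]);Z=np.array([0,0,1.])
H=np.array([.696,-.0436,.118]); O=H-90e-3*U; O[2]=0
def crate(p): d=np.asarray(p)-O; return np.array([d@U,d@V,d[2]])
def fromc(x,y,z): return O+x*U+y*V+z*Z
def tab(a,rad=.211): return H-rad*np.cos(a)*U+rad*np.sin(a)*Z
def Rt(s): return R.from_euler('xyz',s["ee_rot"],degrees=True)
def go(target,xdir=None,ydir=None,grasp=False):
    s=r.sense();T=Rt(s)
    x=np.array(xdir if xdir is not None else -Z,float);x/=np.linalg.norm(x);y=np.array(ydir if ydir is not None else V);y=y-x*(x@y);y/=np.linalg.norm(y)
    G=R.from_matrix(np.c_[x,y,np.cross(x,y)])
    tgt=np.array(target)
    if grasp: tgt=tgt+.019*x
    d=T.inv().apply(tgt-s["tcp_pos"]);w=np.degrees((T.inv()*G).as_rotvec())
    print("t",round(s["time_s"],2),"tcp",s["tcp_pos"].round(4),"crate",crate(s["tcp_pos"]).round(4),"w",round(s["width"],2),"F",s["wrist_force"].round(1),"q",s["q"].round(0))
    print(" shift units",(d/.06).round(3),"turn units",(w/6).round(2))
    return d,w
E
python3 - <<'E'
from h import *
for sg in(1,-1):
    go(tab(.175)+[0,0,.08],ydir=sg*V)
print(tab(.175),O)
E
```

```text
t 0.1 tcp [0.2504 0.5449 0.2304] crate [-0.2641  0.6478  0.2304] w 1.0 F [-0.4 -0.7  0.1] q [ 84.   2.   5.  -0. -93. -19.]
 shift units [-0.06   7.705 -7.946] turn units [ 2.447e+01 -2.000e-02 -0.000e+00]
t 0.1 tcp [0.2504 0.5449 0.2304] crate [-0.2641  0.6478  0.2304] w 1.0 F [-0.4 -0.7  0.1] q [ 84.   2.   5.  -0. -93. -19.]
 shift units [-0.06   7.705 -7.946] turn units [-5.53  0.   -0.02]
[ 0.4904889  -0.07420384  0.15473682] [ 0.60698162 -0.05685624  0.        ]
```

step_arm --series '[[[1,0,0.69,-0.72,0,0,0],[1,0,0.69,-0.72,0,0,0],[1,0,0.69,-0.72,0,0,0],[1,0,0.69,-0.72,0,0,0],[1,0,0.69,-0.72,0,0,0]]]'

```text
time_s: 0.72
tcp_pos: [0.3608, 0.2607, 0.2267]
ee_rot: [95.0, 89.4, -109.3]
wrist_force: [1.8, 0.0, -0.3]
width: 1.002
```

```bash
python3 -c "
from h import *
go(tab(.175)+[0,0,.08],ydir=-V)"
```

```text
t 0.72 tcp [0.3608 0.2607 0.2267] crate [-0.1967  0.3504  0.2267] w 1.0 F [ 1.8  0.  -0.3] q [ 62. -22. -17.   0. -95.   4.]
 shift units [-0.089  4.196 -4.27 ] turn units [-5.47  0.02 -0.09]
```

step_arm --series '[[[1,-0.1,0.69,-0.72,0,0,0],[1,0,0.69,-0.72,0,0,0],[1,0,0.69,-0.72,0,0,0],[1,0,0.69,-0.72,0,0,0],[1,0,0.69,-0.72,0,0,0]]]'

```text
time_s: 1.35
tcp_pos: [0.4734, -0.0262, 0.2345]
ee_rot: [98.3, 89.6, -105.9]
wrist_force: [1.7, 1.8, 0.0]
width: 1.003
```

step_arm --series '[[[1,0,0,0,-1,0,0],[1,0,0,0,-1,0,0],[1,0,0,0,-1,0,0],[1,0,0,0,-1,0,0],[1,0,0,0,-1,0,0]]]'

```text
time_s: 1.98
tcp_pos: [0.473, -0.032, 0.2316]
ee_rot: [39.9, 89.4, -134.0]
wrist_force: [-0.8, -0.0, 0.4]
width: 1.003
```

```bash
python3 -c "
from h import *
go(tab(.175)+[0,0,.08],ydir=-V)"
```

```text
t 1.98 tcp [ 0.473  -0.032   0.2316] crate [-0.1289  0.0443  0.2316] w 1.0 F [-0.8 -0.   0.4] q [ 21. -17. -13.   0. -95.  75.]
 shift units [-0.05   0.731 -0.215] turn units [-0.39  0.08 -0.07]
```

step_arm --series '[[[1,0,0.72,-0.2,-0.4,0.1,-0.1],[1,0,0,0,0,0,0]]]'

```text
time_s: 2.22
tcp_pos: [0.4896, -0.0741, 0.2309]
ee_rot: [-102.8, 89.8, 86.0]
wrist_force: [-0.1, 0.2, 0.3]
width: 1.001
```

```bash
python3 -c "
from h import *
go(tab(.175),ydir=-V,grasp=1)
for n in('side','top'):
  c=r.read_camera(n);y0,x0=(130,240) if n=='side' else (80,250)
  cv2.imwrite('pics/%s1.png'%n,cv2.resize(c['img'][y0:y0+150,x0:x0+200],None,fx=4,fy=4,interpolation=cv2.INTER_CUBIC));np.save(n+'1.npy',world(c))
"
```

```text
t 2.23 tcp [ 0.4896 -0.0741  0.2309] crate [-1.186e-01  2.000e-04  2.309e-01] w 1.0 F [-0.1  0.2  0.3] q [ 15. -14. -10.  -0. -94.  84.]
 shift units [ 1.587  0.01  -0.012] turn units [ 0.05 -0.01  0.04]
```

View pics/side1.png

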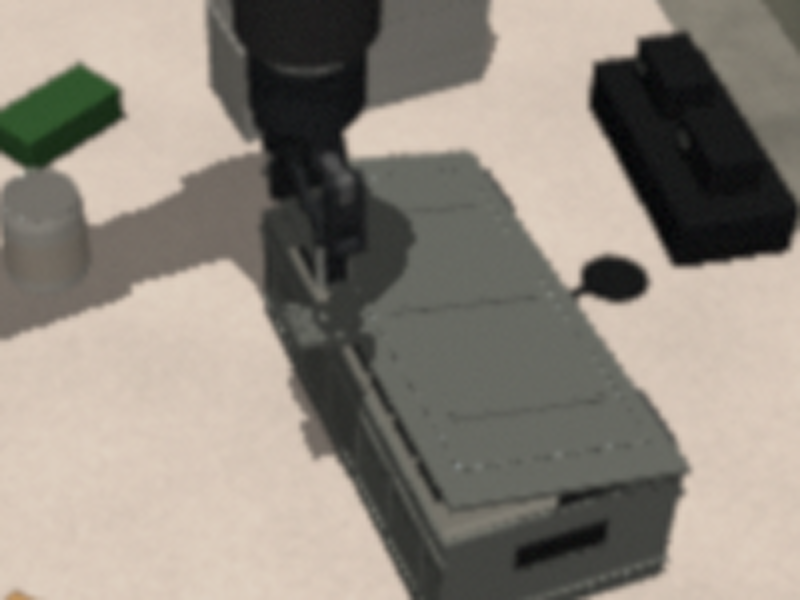

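View pics/top1.png

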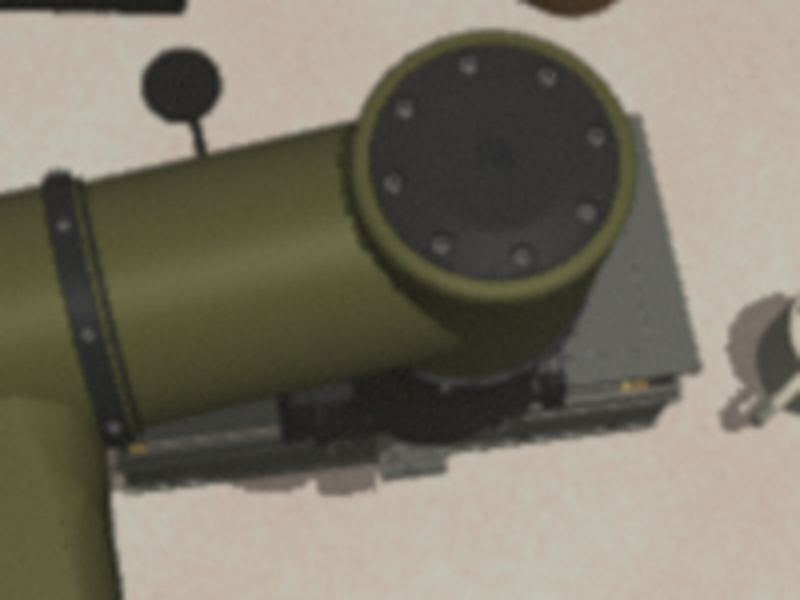

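```bash
python3 -c "
from h import *
P=np.load('top1.npy')
for v,u in((100,350),(120,372),(150,395),(165,390),(140,320),(160,320),(170,320),(130,320),(180,270),(200,260)): print(v,u,P[v,u].round(3))
P=np.load('side1.npy')
for v,u in ((130,317),(140,317),(150,317),(160,317),(170,320),(180,322),(190,323),(197,323)): print('s',v,u,P[v,u].round(3))
"; python3 - <<'E'
import cv2
from h import *
c=r.read_camera('side');cv2.imwrite('pics/s2.png',c['img'])
E
```

```text
100 350 [ 0.515 -0.044  0.638]
120 372 [ 0.487 -0.072  0.639]
150 395 [nan nan nan]
165 390 [ 0.457 -0.111  0.532]
140 320 [ 0.465 -0.005  0.622]
160 320 [ 0.441 -0.006  0.611]
170 320 [ 0.43  -0.006  0.599]
130 320 [ 0.479 -0.005  0.621]
180 270 [0.414 0.061 0.603]
200 260 [0.385 0.072 0.61 ]
s 130 317 [ 0.483 -0.115  0.463]
s 140 317 [ 0.482 -0.117  0.437]
s 150 317 [ 0.483 -0.111  0.404]
s 160 317 [ 0.483 -0.112  0.374]
s 170 320 [ 0.49  -0.115  0.343]
s 180 322 [ 0.488 -0.146  0.337]
s 190 323 [ 0.491 -0.148  0.307]
s 197 323 [ 0.495 -0.131  0.266]
```

View pics/s2.png

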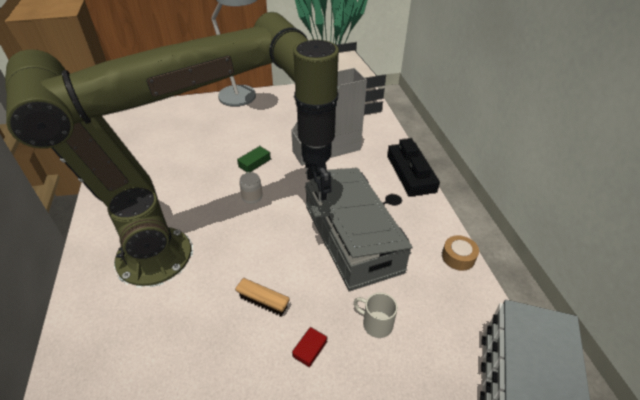

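step_arm --series '[[[1,0.5,0,0,0,0,0],[1,0.5,0,0,0,0,0],[1,0.5,0,0,0,0,0],[1,0.05,0,0,0,0,0],[1,0,0,0,0,0,0]]]'

```text
time_s: 3.0
tcp_pos: [0.4898, -0.0684, 0.1381]
ee_rot: [-141.4, 89.6, 47.8]
wrist_force: [0.1, 0.3, 0.5]
width: 1.001
```

```bash
python3 -c "
from h import *
go(tab(.175),ydir=-V,grasp=1)
"
```

```text
t 3.0 tcp [ 0.4898 -0.0684  0.1381] crate [-0.1176  0.0058  0.1381] w 1.0 F [0.1 0.3 0.5] q [ 15. -14. -20.  -0. -84.  84.]
 shift units [0.039 0.097 0.004] turn units [ 0.11 -0.05  0.04]
```

step_arm --series '[[[1,0,0.1,0,0,0,0],[-1,0,0,0,0,0,0],[-1,0,0,0,0,0,0],[-1,0,0,0,0,0,0],[-1,0,0,0,0,0,0]]]'

```text
time_s: 3.62
tcp_pos: [0.4924, -0.0758, 0.142]
ee_rot: [-170.8, 89.4, 18.3]
wrist_force: [0.3, 1.0, -0.8]
width: 0.455
```

step_arm --series '[[[-1,0,0,0,0,0,0],[-1,0,0,0,0,0,0],[-1,-0.15,0,0,0,0,0],[-1,-0.2,0,0,0,0,0]]]'

```text
time_s: 4.12
tcp_pos: [0.4961, -0.0752, 0.1607]
ee_rot: [-174.2, 88.9, 14.9]
wrist_force: [22.1, -3.9, -14.1]
width: 0.451
```

```bash
python3 -c "
from h import *
go(tab(.4),ydir=-V,grasp=1)
c=r.read_camera('side');y0,x0=(130,240)
cv2.imwrite('pics/s3.png',cv2.resize(c['img'][y0:y0+150,x0:x0+200],None,fx=4,fy=4,interpolation=cv2.INTER_CUBIC))
"
```

```text
t 4.12 tcp [ 0.4961 -0.0752  0.1607] crate [-0.1124 -0.0018  0.1607] w 0.45 F [ 22.1  -3.9 -14.1] q [ 14. -14. -17.  -0. -85.  85.]
 shift units [-0.339 -0.029 -0.14 ] turn units [ 0.1  -0.18  0.02]
```

View pics/s3.png

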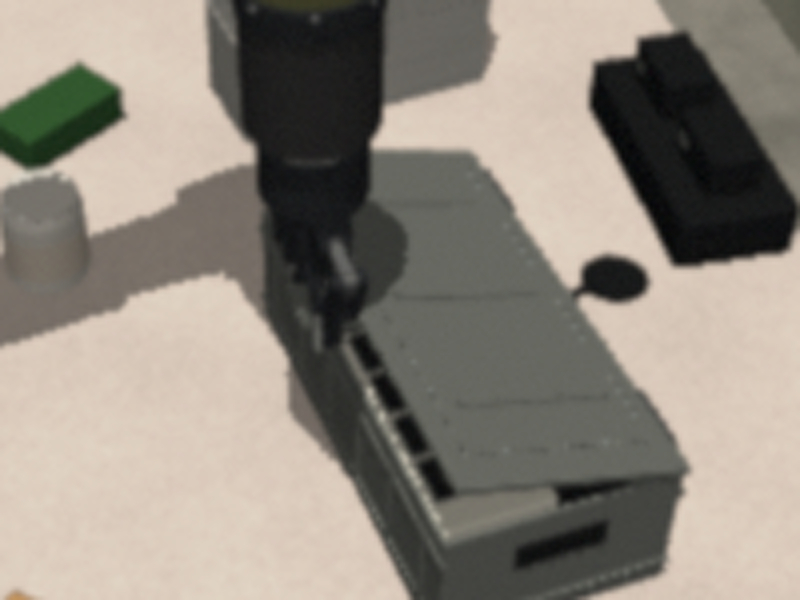

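```bash
cat >> h.py <<'E'
def arc(a0s,lean=0):
    s=r.sense();T=Rt(s);gp=s["tcp_pos"]+T.apply([-.019,0,0]);d=gp-H
    a=np.arctan2(d[2],-(d@U));print("lid est",a,"rad",np.hypot(d[2],d@U),"crate y",d@V,"F",s["wrist_force"].round(1),"w",s["width"].round(2),"t",s["time_s"])
    prev=gp
    for b in a0s:
        n=tab(b,.212);print(b,(T.inv().apply(n-prev)/.06).round(2));prev=n
    x=-Z;y=-V
    print("turn",((T.inv()*R.from_matrix(np.c_[x,y,np.cross(x,y)])).as_rotvec(degrees=True)/6).round(2))
E
python3 -c "
from h import *
arc([.4,.5,.6,.7,.8])"
```

```text
Traceback (most recent call last):
  File "h.py", line 29, in arc
    a=np.arctan2(d[2],-(d@U));print("lid est",a,"rad",np.hypot(d[2],d@U),"crate y",d@V,"F",s["wrist_force"].round(1),"w",s["width"].round(2),"t",s["time_s"])
                                                                                                                         ^^^^^^^^^^^^^^^^
AttributeError: 'float' object has no attribute 'round'
```

```bash
sed -i 's/s\["width"\].round(2)/round(s["width"],2)/' h.py
python3 -c "
from h import *
arc([.4,.5,.6,.7,.8])"
```

```text
lid est 0.30319725446838247 rad 0.21193332787764033 crate y -0.001885522100048544 F [16.1 -2.4 -9.3] w 0.46 t 4.175
0.4 [-0.32 -0.03 -0.12]
0.5 [-0.31  0.   -0.16]
0.6 [-0.3   0.   -0.19]
0.7 [-0.28  0.   -0.22]
0.8 [-0.25  0.   -0.25]
turn [ 0.1  -0.19  0.02]
```

step_arm --series '[[[-1,-0.32,0,-0.12,0,-0.1,0],[-1,-0.31,0,-0.16,0,0,0],[-1,-0.3,0,-0.19,0,0,0],[-1,-0.28,0,-0.22,0,0,0]]]'

```text
time_s: 4.68
tcp_pos: [0.5306, -0.0701, 0.2264]
ee_rot: [-8.9, 88.9, 180.0]
wrist_force: [-3.7, -1.5, -5.5]
width: 0.454
```

```bash
python3 -c "
from h import *
arc([.7,.8,.9,1.0,1.1])"
```

```text
lid est 0.6512638641472759 rad 0.2101676592668932 crate y -0.0019043708187414527 F [-3.7 -1.5 -5.5] w 0.45 t 4.675
0.7 [-0.15 -0.03 -0.08]
0.8 [-0.26  0.   -0.24]
0.9 [-0.24  0.   -0.26]
1.0 [-0.21  0.   -0.28]
1.1 [-0.18  0.   -0.3 ]
turn [0.07 0.18 0.03]
```

step_arm --series '[[[-1,-0.22,0,-0.14,0,0.1,0],[-1,-0.27,0,-0.24,0,0,0],[-1,-0.24,0,-0.26,0,0,0],[-1,-0.21,0,-0.28,0,0,0]]]'

```text
time_s: 5.18
tcp_pos: [0.5831, -0.0622, 0.2743]
ee_rot: [-8.6, 88.3, -179.8]
wrist_force: [-6.2, -1.3, -5.3]
width: 0.455
```

```bash
python3 -c "
from h import *
arc([1.0,1.1,1.2,1.3,1.4])"
```

```text
lid est 0.9948171683361684 rad 0.20905410585120043 crate y -0.001813070795773206 F [-6.2 -1.3 -5.3] w 0.45 t 5.175
1.0 [-0.05 -0.03  0.01]
1.1 [-0.18  0.   -0.3 ]
1.2 [-0.15  0.   -0.32]
1.3 [-0.12  0.   -0.33]
1.4 [-0.09  0.   -0.34]
turn [0.05 0.28 0.04]
```

step_arm --series '[[[-1,-0.22,0,-0.29,0,0.2,0],[-1,-0.15,0,-0.32,0,0.1,0],[-1,-0.12,0,-0.33,0,0,0],[-1,-0.09,0,-0.34,0,0,0],[-1,0,0,0,0,0,0]]]'

```text
time_s: 5.8
tcp_pos: [0.6571, -0.051, 0.3033]
ee_rot: [-13.6, 88.9, 175.2]
wrist_force: [2.4, -0.9, 0.4]
width: 0.455
```

```bash
python3 -c "
from h import *
arc([1.4])
c=r.read_camera('side');y0,x0=(90,240)
cv2.imwrite('pics/s4.png',cv2.resize(c['img'][y0:y0+150,x0:x0+200],None,fx=4,fy=4,interpolation=cv2.INTER_CUBIC))
"
```

```text
lid est 1.381078807346233 rad 0.2079985899869583 crate y -0.0017182440598342884 F [ 2.4 -0.9  0.4] w 0.46 t 5.8
1.4 [-0.08 -0.03 -0.05]
turn [0.05 0.17 0.04]
```

View pics/s4.png

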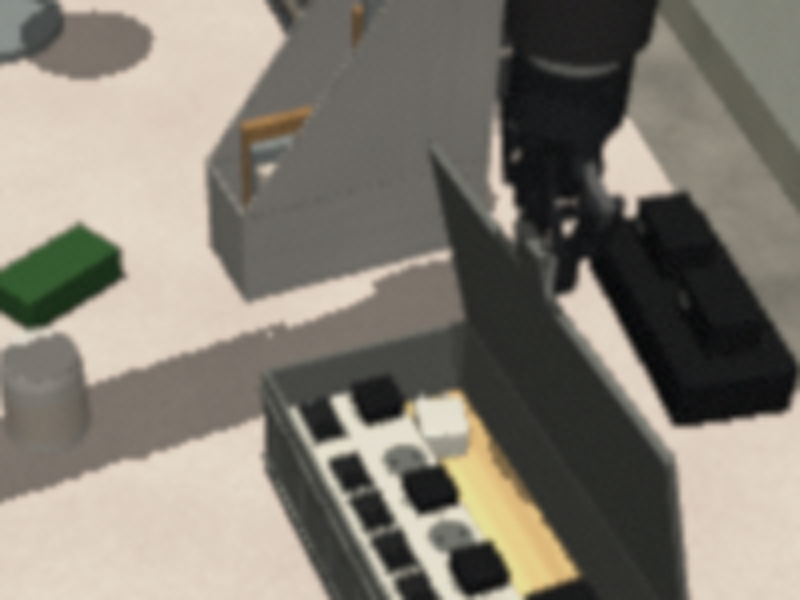

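step_arm --series '[[[1,0,0,0,0,0,0],[1,0,0,0,0,0,0],[1,0,0,0,0,0,0],[1,-0.5,0,0,0,0,0],[1,-0.7,0,0,0,0,0]]]'

```text
time_s: 6.48
tcp_pos: [0.6563, -0.0506, 0.3751]
ee_rot: [-17.5, 88.8, 171.3]
wrist_force: [1.1, 0.0, 0.3]
width: 1.001
```

```bash
python3 -c "
from h import *
go(fromc(-.09,0,.40),ydir=-V)"
```

```text
t 6.47 tcp [ 0.6563 -0.0506  0.3751] crate [ 0.0497 -0.0011  0.3751] w 1.0 F [1.1 0.  0.3] q [  13.   17.   37.   -0. -111.   86.]
 shift units [-0.369 -0.034  2.335] turn units [0.06 0.18 0.06]
```

step_arm --series '[[[1,0,0,0.8,0,0.1,0],[1,0,0,1,0,0.1,0],[-1,0,0,1,0,0,0],[-1,0,0,0.8,0,0,0],[-1,0,0,0,0,0,0]]]'

```text
time_s: 7.1
tcp_pos: [0.4404, -0.0841, 0.378]
ee_rot: [-150.4, 89.4, 38.4]
wrist_force: [0.2, -0.2, 0.2]
width: 0.376
```

```bash
python3 -c "
from h import *
go(fromc(-.056,-.13,.20),ydir=-V)
c=r.read_camera('side');y0,x0=(130,280)
np.save('side5.npy',world(c));np.save('side5i.npy',c['img'])
cv2.imwrite('pics/s5.png',cv2.resize(c['img'][y0:y0+180,x0:x0+160],None,fx=4,fy=3.33,interpolation=cv2.INTER_CUBIC))
c=r.read_camera('top');np.save('top5.npy',world(c));np.save('top5i.npy',c['img'])
cv2.imwrite('pics/t5.png',cv2.resize(c['img'][80:230,250:450],None,fx=4,fy=4,interpolation=cv2.INTER_CUBIC))
"
```

```text
t 7.1 tcp [ 0.4404 -0.0841  0.378 ] crate [-0.1688 -0.0024  0.378 ] w 0.38 F [ 0.2 -0.2  0.2] q [  15.  -17.    3.   -0. -110.   84.]
 shift units [ 2.973  2.153 -1.839] turn units [ 0.05 -0.09  0.05]
```

View pics/s5.png

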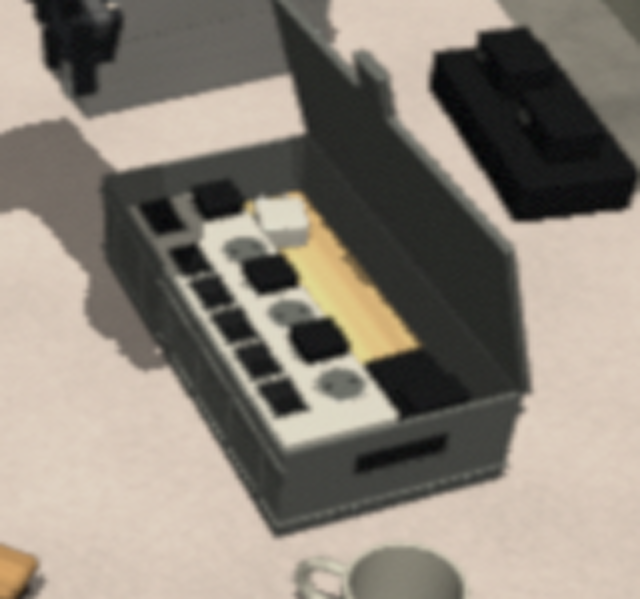

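View pics/t5.png

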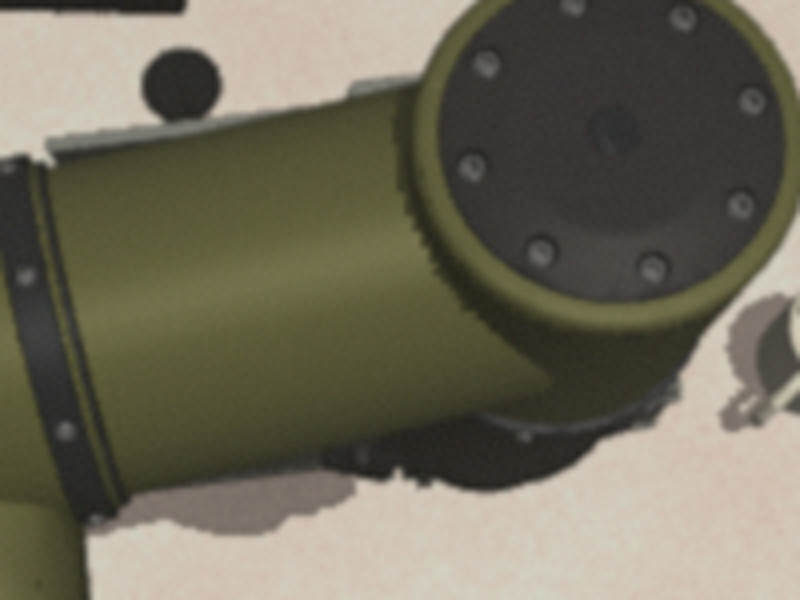

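```bash
python3 - <<'E'
from h import *
c=r.read_camera('side');img=c['img'];P=world(c)
E=np.asarray(c['extrinsics'])
def ray(u,v,z):
    d=E[:3,:3]@np.array([(u-c['cx'])/c['fx'],-(v-c['cy'])/c['fy'],-1]);o=E[:3,3];return o+d*(z-o[2])/d[2]
def proj(p):
    q=E[:3,:3].T@(np.asarray(p)-E[:3,3]);return np.array([c['cx']+c['fx']*q[0]/-q[2],c['cy']-c['fy']*q[1]/-q[2]])
g=img.max(-1)
m=(g<60).astype(np.uint8);roi=np.zeros_like(m)
pts=np.array([proj(fromc(x,y,.092)) for x,y in((-.075,-.14),(-.037,-.14),(-.037,.16),(-.075,.16))],np.int32)
cv2.fillConvexPoly(roi,pts,1);m&=roi
n,l,st,ce=cv2.connectedComponentsWithStats(m)
for k in range(1,n):
    if st[k,4]>15: print(st[k],ce[k].round(1),crate(ray(*ce[k],.0915)).round(4))
for y in(-.105,-.061,-.017,.027,.071,.133): print(proj(fromc(-.056,y,.0915)).round(1))
big=cv2.resize(img[130:310,280:440],None,fx=4,fy=3.33,interpolation=cv2.INTER_CUBIC)
for x,y,z in [(-.056,yy,.0915) for yy in(-.105,-.061,-.017,.027,.071,.133)]+[(-.09,-.18,.115),(-.09,.18,.115),(.09,-.18,.115),(.09,.18,.115),(-.076,-.15,.086),(.014,-.15,.086)]:
    u,v=proj(fromc(x,y,z));cv2.circle(big,(int((u-280+.5)*4),int((v-130+.5)*3.33)),3,(0,0,255),-1)
cv2.imwrite('pics/s6.png',big)
# strip height
for x,y in((-.03,-.145),(0,-.147),(-.05,-.14),(-.056,.1)):
    u,v=proj(fromc(x,y,.086)).astype(int);print((x,y),crate(np.nanmedian(P[v-1:v+2,u-1:u+2].reshape(-1,3),0)).round(4))
E
```

```text
[312 187  14  13 106] [319.1 193. ] [-0.0592  0.1378  0.0915]
[323 203   9   9  56] [326.8 207.4] [-0.0598  0.0684  0.0915]
[328 213  10   9  50] [332.7 217.3] [-0.0588  0.0226  0.0915]
[334 223  10   9  57] [338.2 227.3] [-0.059  -0.0213  0.0915]
[340 234  10   9  58] [344.1 237.9] [-0.059  -0.0655  0.0915]
[345 244  11  10  65] [350.2 248.8] [-0.0589 -0.1089  0.0915]
[350.6 247.5]
[344.4 236.5]
[338.6 226.1]
[333.  216.1]
[327.7 206.5]
[320.6 193.7]
(-0.03, -0.145) [-0.0306 -0.1412  0.0852]
(0, -0.147) [-0.0023 -0.1448  0.0868]
(-0.05, -0.14) [-0.0509 -0.1386  0.0882]
(-0.056, 0.1) [-0.056   0.1016  0.087 ]
```

View pics/s6.png

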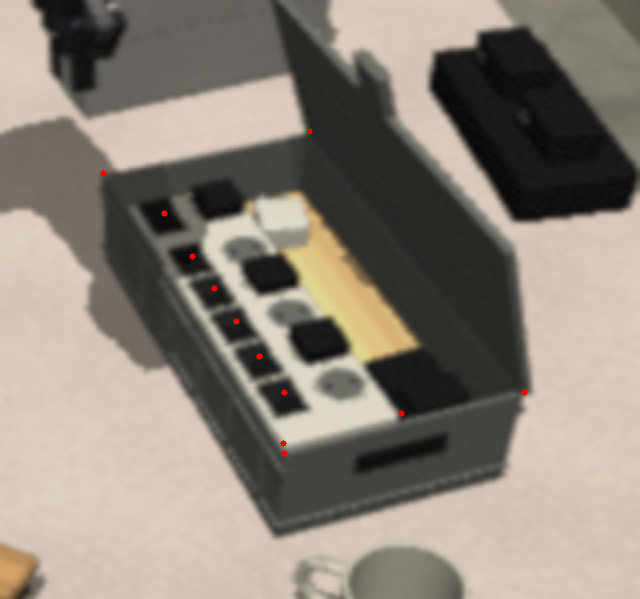

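```bash
cat >> h.py <<'E'
th=np.radians(22);XL=-np.cos(th)*Z-np.sin(th)*V
E
python3 - <<'E'
from h import *
go(fromc(-.057,-.131,.16),ydir=-V)
go(fromc(-.057,-.131,.16),xdir=XL,ydir=-V)
E
```

```text
t 7.25 tcp [ 0.443  -0.0831  0.3753] crate [-0.166  -0.0018  0.3753] w 0.1 F [ 0.8 -0.6 -0.1] q [  15.  -17.    3.   -0. -109.   84.]
 shift units [ 3.582  2.186 -1.79 ] turn units [ 0.06 -0.04  0.06]
t 7.25 tcp [ 0.443  -0.0831  0.3753] crate [-0.166  -0.0018  0.3753] w 0.1 F [ 0.8 -0.6 -0.1] q [  15.  -17.    3.   -0. -109.   84.]
 shift units [ 3.582  2.186 -1.79 ] turn units [ 0.05 -0.05  3.72]
```

step_arm --series '[[[-1,0.2,0.55,-0.45,0,0,0],[-1,0.3,0.55,-0.45,0,0,0],[-1,0.5,0.55,-0.45,0,0,0],[-1,0.5,0.55,-0.45,0,0,0],[-1,0,0,0,0,0,1]]]'

```text
time_s: 7.88
tcp_pos: [0.5792, -0.2, 0.2731]
ee_rot: [85.4, 84.5, -85.8]
wrist_force: [0.2, 1.6, 0.0]
width: -0.002
```

step_arm --series '[[[-1,0,0,0,0,0,1],[-1,0,0,0,0,0,1],[-1,0,0,0,0,0,0.9],[-1,0,0,0,0,0,0]]]'

```text
time_s: 8.38
tcp_pos: [0.5827, -0.1995, 0.2633]
ee_rot: [86.6, 66.4, -84.3]
wrist_force: [-0.1, 0.2, -0.4]
width: -0.001
```

```bash
python3 - <<'E'
from h import *
go(fromc(-.057,-.131,.16),xdir=XL,ydir=-V)
E
```

```text
t 8.38 tcp [ 0.5827 -0.1995  0.2633] crate [-0.045  -0.1375  0.2633] w -0.0 F [-0.1  0.2 -0.4] q [ 12.  -2.  -7.  23. -88.  85.]
 shift units [ 1.539 -0.79   0.157] turn units [ 0.15  0.19 -0.25]
```

step_arm --series '[[[-1,0.5,-0.25,0.08,0.15,0.2,-0.25],[-1,0.5,-0.25,0.05,0,0,0],[-1,0.5,-0.25,0,0,0,0],[-1,0,0,0,0,0,0]]]'

```text
time_s: 8.88
tcp_pos: [0.5751, -0.1935, 0.1584]
ee_rot: [89.9, 68.4, -81.8]
wrist_force: [-0.4, 0.6, 1.5]
width: 0.002
```

```bash
python3 - <<'E'
from h import *
go(fromc(-.057,-.131,.115),xdir=XL,ydir=-V)
c=r.read_camera('side');np.save('side7.npy',world(c))
cv2.imwrite('pics/s7.png',cv2.resize(c['img'][130:280,270:470],None,fx=4,fy=4,interpolation=cv2.INTER_CUBIC))
E
```

```text
t 8.88 tcp [ 0.5751 -0.1935  0.1584] crate [-0.0517 -0.1304  0.1584] w 0.0 F [-0.4  0.6  1.5] q [ 12.  -3. -18.  22. -77.  81.]
 shift units [ 0.677 -0.258  0.088] turn units [-0.01  0.01  0.06]
```

View pics/s7.png

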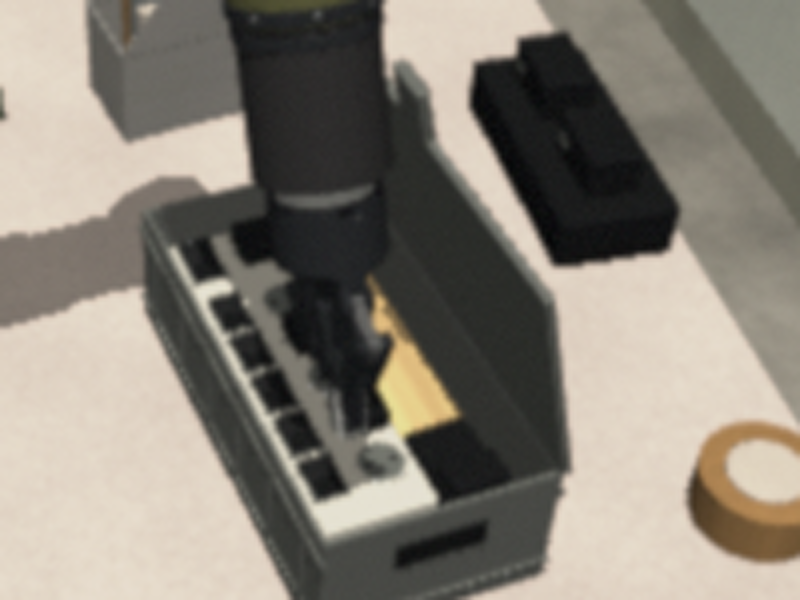

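step_arm --series '[[[-1,0.4,-0.16,0.08,0,0,0],[-1,0.4,-0.16,0.02,0,0,0],[-1,0,0,0,0,0,0]]]'

```text
time_s: 9.3
tcp_pos: [0.5744, -0.1951, 0.1153]
ee_rot: [91.7, 68.3, -80.1]
wrist_force: [0.3, -0.3, 1.0]
width: -0.001
```

```bash
python3 - <<'E'
from h import *
go(fromc(-.057,-.131,.100),xdir=XL,ydir=-V)
E
```

```text
t 9.3 tcp [ 0.5744 -0.1951  0.1153] crate [-0.0526 -0.1319  0.1153] w -0.0 F [ 0.3 -0.3  1. ] q [ 12.  -3. -23.  23. -72.  79.]
 shift units [ 0.231 -0.108  0.077] turn units [-0.06 -0.09  0.04]
```

step_arm --series '[[[-1,0.2,-0.08,0.1,0,0,0],[-1,0.06,-0.02,0.03,0,0,0],[-1,0,0,0,0,0,0]]]'

```text
time_s: 9.68
tcp_pos: [0.5688, -0.1966, 0.1023]
ee_rot: [92.6, 68.2, -79.3]
wrist_force: [-0.0, 1.3, 0.2]
width: 0.001
```

```bash
python3 - <<'E'
from h import *
go(fromc(-.057,-.131,.096),xdir=XL,ydir=-V)
E
```

```text
t 9.68 tcp [ 0.5688 -0.1966  0.1023] crate [-0.0583 -0.1326  0.1023] w 0.0 F [-0.   1.3  0.2] q [ 12.  -3. -25.  23. -71.  78.]
 shift units [ 0.088 -0.065 -0.02 ] turn units [-0.08 -0.14  0.04]
```

Now a slow touch-down in about 2 mm steps.

step_arm --series '[[[-1,0.05,-0.03,0,0,0,0],[-1,0,0,0,0,0,0]]]'

```text
time_s: 9.93
tcp_pos: [0.5692, -0.196, 0.0995]
ee_rot: [92.8, 68.2, -79.1]
wrist_force: [-1.1, -0.3, -0.4]
width: -0.001
```

step_arm --series '[[[-1,0.04,-0.02,0,0,0,0],[-1,0,0,0,0,0,0]]]'

```text
time_s: 10.18
tcp_pos: [0.5693, -0.1957, 0.0968]
ee_rot: [92.8, 68.2, -79.0]
wrist_force: [0.8, 0.4, -0.0]
width: 0.001
```

step_arm --series '[[[-1,0.03,-0.02,0,0,0,0],[-1,0,0,0,0,0,0]]]'

```text
time_s: 10.42
tcp_pos: [0.5693, -0.1952, 0.0946]
ee_rot: [92.8, 68.2, -79.1]
wrist_force: [-0.2, 0.2, 0.4]
width: 0.001
```

step_arm --series '[[[-1,0.025,-0.01,0,0,0,0],[-1,0,0,0,0,0,0]]]'

```text
time_s: 10.68
tcp_pos: [0.5694, -0.1951, 0.0928]
ee_rot: [92.8, 68.2, -79.1]
wrist_force: [-0.6, 0.2, 0.2]
width: -0.001
```

step_arm --series '[[[-1,0.025,-0.01,0,0,0,0],[-1,0,0,0,0,0,0]]]'

```text
time_s: 10.92
tcp_pos: [0.5694, -0.1952, 0.0911]
ee_rot: [92.8, 68.2, -79.1]
wrist_force: [0.2, 1.2, -1.6]
width: -0.001
```

```bash
python3 - <<'E'
from h import *
go(fromc(-.057,-.131,.090),xdir=XL,ydir=-V)
c=r.read_camera('side')
cv2.imwrite('pics/s8.png',cv2.resize(c['img'][170:270,290:420],None,fx=6,fy=6,interpolation=cv2.INTER_CUBIC))
E
```

```text
t 10.93 tcp [ 0.5694 -0.1952  0.0911] crate [-0.0576 -0.1313  0.0911] w -0.0 F [ 0.2  1.2 -1.6] q [ 12.  -3. -26.  23. -69.  77.]
 shift units [ 0.016 -0.011 -0.009] turn units [-0.08 -0.15  0.04]
```

View pics/s8.png

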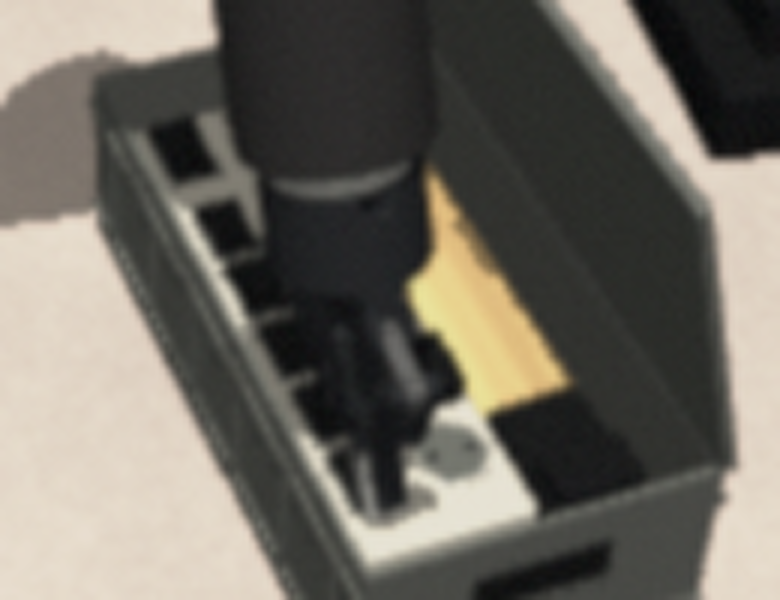

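step_arm --series '[[[-1,-0.04,0.01,0,0,0,0],[-1,-0.05,-0.12,0,-0.1,-0.15,0],[-1,0,0,0,0,0,0]]]'

```text
time_s: 11.35
tcp_pos: [0.5683, -0.1866, 0.0943]
ee_rot: [89.8, 68.2, -81.6]
wrist_force: [0.1, 0.5, -0.0]
width: -0.002
```

step_arm --series '[[[-1,0.025,-0.01,0,0,0,0],[-1,0,0,0,0,0,0]]]'

```text
time_s: 11.6
tcp_pos: [0.5683, -0.1863, 0.0924]
ee_rot: [89.8, 68.2, -81.6]
wrist_force: [0.1, 0.3, 0.0]
width: -0.001
```

step_arm --series '[[[-1,0.02,-0.008,0,0,0,0],[-1,0,0,0,0,0,0]]]'

```text
time_s: 11.85
tcp_pos: [0.5682, -0.1864, 0.0909]
ee_rot: [89.8, 68.2, -81.6]
wrist_force: [0.5, -0.2, 0.2]
width: -0.001
```

```bash
python3 - <<'E'
from h import *
go(fromc(-.057,-.120,.090),xdir=XL,ydir=-V)
E
```

```text
t 11.85 tcp [ 0.5682 -0.1864  0.0909] crate [-0.0574 -0.1225  0.0909] w -0.0 F [ 0.5 -0.2  0.2] q [ 13.  -2. -25.  23. -71.  77.]
 shift units [-0.001 -0.044 -0.007] turn units [0.03 0.   0.03]
```

step_arm --series '[[[-1,0.018,-0.007,0,0,0,0],[-1,0,0,0,0,0,0]]]'

```text
time_s: 12.1
tcp_pos: [0.5685, -0.1866, 0.0905]
ee_rot: [89.9, 68.2, -81.5]
wrist_force: [-0.8, 0.8, 1.0]
width: 0.002
```

step_arm --series '[[[-1,0.018,-0.007,0,0,0,0],[-1,0,0,0,0,0,0]]]'

```text
time_s: 12.35
tcp_pos: [0.5687, -0.1867, 0.0905]
ee_rot: [90.0, 68.1, -81.4]
wrist_force: [-0.7, 1.0, 2.6]
width: 0.004
```

step_arm --series '[[[-1,-0.035,0.013,0,0,0,0],[-1,0,0,0,0,0,0]]]'

```text
time_s: 12.6
tcp_pos: [0.5685, -0.1866, 0.0921]
ee_rot: [90.0, 68.2, -81.4]
wrist_force: [0.0, 0.2, 0.2]
width: -0.001
```

```bash
cat > d.py <<'E'
from h import *
import sys
t=float(sys.argv[1]);go(fromc(-.057,t,.0923),xdir=XL,ydir=-V)
E
python3 d.py -.11
```

```text
t 12.6 tcp [ 0.5685 -0.1866  0.0921] crate [-0.0571 -0.1226  0.0921] w -0.0 F [0.  0.2 0.2] q [ 13.  -2. -25.  23. -71.  77.]
 shift units [-0.081 -0.194 -0.003] turn units [ 0.02 -0.01  0.03]
```

step_arm --series '[[[-1,-0.08,-0.19,0,0,0,0],[-1,-0.075,-0.19,0,0,0,0]]]'

```text
time_s: 12.85
tcp_pos: [0.5645, -0.1617, 0.0922]
ee_rot: [89.9, 68.1, -81.6]
wrist_force: [-0.1, -0.1, 0.5]
width: 0.004
```

```bash
python3 d.py -.08
```

```text
t 12.85 tcp [ 0.5645 -0.1617  0.0922] crate [-0.0575 -0.0974  0.0922] w 0.0 F [-0.1 -0.1  0.5] q [ 16.  -3. -26.  23. -72.  75.]
 shift units [-0.11  -0.269 -0.008] turn units [0.01 0.   0.02]
```

step_arm --series '[[[-1,-0.08,-0.19,0,0,0,0],[-1,-0.075,-0.19,0,0,0,0]]]'

```text
time_s: 13.1
tcp_pos: [0.5604, -0.1349, 0.0919]
ee_rot: [89.9, 68.2, -81.5]
wrist_force: [0.5, -0.1, 0.6]
width: -0.002
```

```bash
python3 d.py -.05; python3 -c "
from h import *
c=r.read_camera('side')
cv2.imwrite('pics/s9.png',cv2.resize(c['img'][170:270,290:420],None,fx=6,fy=6,interpolation=cv2.INTER_CUBIC))"
```

```text
t 13.1 tcp [ 0.5604 -0.1349  0.0919] crate [-0.0575 -0.0703  0.0919] w -0.0 F [ 0.5 -0.1  0.6] q [ 19.  -4. -26.  22. -73.  72.]
 shift units [-0.132 -0.312 -0.01 ] turn units [0.02 0.   0.03]
```

View pics/s9.png

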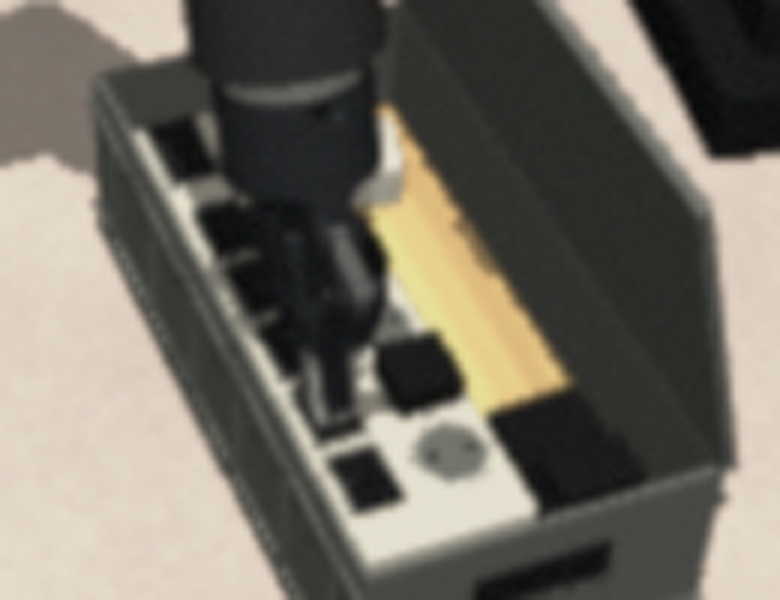

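```bash
cat > sw.py <<'E'
from h import *
c=r.read_camera('side');img=c['img'];P=world(c);P0=np.load('side5.npy')
I0=np.load('side5i.npy');g=img.max(-1);g0=I0.max(-1)
for name,gg,Q in(("before",g0,P0),("now",g,P)):
    C=(Q-O)@np.c_[U,V,Z]
    for i,y in enumerate((-.107,-.063,-.019,.025,.069,.133)):
        o=[]
        for d in(-1,1):
            m=(abs(C[...,0]+.0575)<.009)&(abs(C[...,1]-y-d*.010)<.0045)
            o.append((int(m.sum()),float(np.nanmedian(C[...,2][m]).round(4)) if m.any() else None))
        m=((gg<60)&(abs(C[...,0]+.0575)<.02)&(abs(C[...,1]-y)<.021)&(C[...,2]<.11)).astype(np.uint8)
        v,u=np.nonzero(m);print(name,i+1,o,"blob",len(u),u.min() if len(u) else 0,u.max() if len(u) else 0,v.min() if len(u) else 0,v.max() if len(u) else 0)
E
python3 sw.py
```

```text
before 1 [(12, 0.0888), (18, 0.0934)] blob 65 345 355 244 253
before 2 [(13, 0.0889), (20, 0.0932)] blob 59 340 349 234 242
before 3 [(16, 0.0889), (16, 0.0945)] blob 55 334 342 223 231
before 4 [(12, 0.0879), (14, 0.0936)] blob 50 328 337 214 221
before 5 [(13, 0.0891), (17, 0.0928)] blob 55 323 331 203 211
before 6 [(8, 0.089), (13, 0.0952)] blob 78 315 325 189 199
now 1 [(7, 0.0944), (31, 0.189)] blob 58 346 355 245 254
now 2 [(86, 0.1187), (51, 0.2326)] blob 22 340 349 235 242
now 3 [(84, 0.3092), (87, 0.3643)] blob 40 333 339 223 231
now 4 [(75, 0.4279), (72, 0.4748)] blob 49 328 335 213 222
now 5 [(17, 0.0904), (23, 0.0914)] blob 63 323 331 203 213
now 6 [(10, 0.0892), (17, 0.0935)] blob 72 315 326 189 199
```

Switch 1 has flipped: its -y half now reads 94 mm, up from 89. I'll continue the drag.

step_arm --series '[[[-1,-0.08,-0.19,0,0,0,0],[-1,-0.08,-0.19,0,0,0,0],[-1,-0.08,-0.19,0,0,0,0]]]'

```text
time_s: 13.58
tcp_pos: [0.5547, -0.0964, 0.093]
ee_rot: [89.9, 68.1, -81.5]
wrist_force: [0.0, -0.2, -0.8]
width: 0.002
```

```bash
python3 d.py -.00
```

```text
t 13.57 tcp [ 0.5547 -0.0964  0.093 ] crate [-0.0575 -0.0314  0.093 ] w 0.0 F [ 0.  -0.2 -0.8] q [ 23.  -5. -27.  22. -75.  68.]
 shift units [-0.185 -0.49  -0.01 ] turn units [ 0.02 -0.    0.02]
```

step_arm --series '[[[-1,-0.06,-0.2,0,0,0,0],[-1,-0.075,-0.19,0,0,0,0]]]'

```text
time_s: 13.82
tcp_pos: [0.5508, -0.0704, 0.0919]
ee_rot: [89.9, 68.1, -81.5]
wrist_force: [0.4, -0.1, -0.2]
width: 0.005
```

```bash
python3 d.py .02; python3 sw.py | grep now
```

```text
t 13.82 tcp [ 0.5508 -0.0704  0.0919] crate [-0.0576 -0.0051  0.0919] w 0.0 F [ 0.4 -0.1 -0.2] q [ 26.  -5. -27.  21. -76.  66.]
 shift units [-0.162 -0.386 -0.011] turn units [ 0.02 -0.    0.02]
now 1 [(12, 0.0932), (14, 0.0888)] blob 59 346 355 245 254
now 2 [(9, 0.0934), (14, 0.088)] blob 54 340 349 235 242
now 3 [(50, 0.1925), (79, 0.1162)] blob 63 334 343 220 232
now 4 [(49, 0.2429), (80, 0.3059)] blob 16 329 331 213 220
now 5 [(73, 0.3741), (65, 0.426)] blob 39 323 329 204 212
now 6 [(16, 0.0894), (17, 0.0946)] blob 64 315 324 189 199
```

Switches 1 and 2 are off. Continuing.

step_arm --series '[[[-1,-0.078,-0.19,0,0,0,0],[-1,-0.078,-0.19,0,0,0,0],[-1,-0.075,-0.19,0,0,0,0]]]'

```text
time_s: 14.25
tcp_pos: [0.5449, -0.0307, 0.092]
ee_rot: [90.0, 68.1, -81.4]
wrist_force: [0.1, 0.7, -0.0]
width: -0.004
```

```bash
python3 d.py .06; python3 sw.py | grep now
```

```text
t 14.25 tcp [ 0.5449 -0.0307  0.092 ] crate [-0.0576  0.035   0.092 ] w -0.0 F [ 0.1  0.7 -0. ] q [ 31.  -5. -27.  21. -78.  62.]
 shift units [-0.16  -0.385 -0.01 ] turn units [ 0.02 -0.01  0.02]
now 1 [(11, 0.0939), (18, 0.0889)] blob 58 346 355 245 254
now 2 [(11, 0.0944), (15, 0.0882)] blob 57 340 349 235 242
now 3 [(10, 0.0934), (10, 0.0886)] blob 51 334 343 224 232
now 4 [(53, 0.1828), (72, 0.1298)] blob 46 329 337 211 221
now 5 [(47, 0.2521), (59, 0.3197)] blob 20 323 326 203 211
now 6 [(71, 0.4367), (39, 0.4793)] blob 49 315 322 190 199
```

step_arm --series '[[[-1,-0.078,-0.19,0,0,0,0],[-1,-0.078,-0.19,0,0,0,0],[-1,-0.075,-0.19,0,0,0,0]]]'

```text
time_s: 14.68
tcp_pos: [0.539, 0.0089, 0.092]
ee_rot: [90.0, 68.1, -81.4]
wrist_force: [-0.6, -0.8, 1.5]
width: -0.001
```

```bash
python3 d.py .086; python3 sw.py | grep now
```

```text
t 14.68 tcp [0.539  0.0089 0.092 ] crate [-0.0576  0.0751  0.092 ] w -0.0 F [-0.6 -0.8  1.5] q [ 35.  -5. -26.  20. -79.  58.]
 shift units [-0.072 -0.168 -0.01 ] turn units [ 0.02 -0.01  0.02]
now 1 [(12, 0.093), (16, 0.0887)] blob 58 346 355 245 254
now 2 [(11, 0.0934), (13, 0.0883)] blob 57 340 349 235 242
now 3 [(11, 0.0933), (14, 0.0878)] blob 52 334 343 224 232
now 4 [(10, 0.0934), (12, 0.0887)] blob 44 329 337 215 221
now 5 [(47, 0.1707), (52, 0.1949)] blob 37 324 332 202 211
now 6 [(59, 0.3309), (72, 0.3865)] blob 38 315 321 190 199
```

step_arm --series '[[[-1,-0.07,-0.165,0,0,0,0],[-1,0,0,0,0,0,0]]]'

```text
time_s: 14.98
tcp_pos: [0.5372, 0.0225, 0.0915]
ee_rot: [90.0, 68.3, -81.3]
wrist_force: [0.2, -0.3, -0.5]
width: -0.001
```

```bash
python3 d.py .094; python3 sw.py | grep now; python3 -c "
from h import *
c=r.read_camera('side')
cv2.imwrite('pics/s10.png',cv2.resize(c['img'][170:270,290:420],None,fx=6,fy=6,interpolation=cv2.INTER_CUBIC))"
```

```text
t 14.97 tcp [0.5372 0.0225 0.0915] crate [-0.0574  0.0887  0.0915] w -0.0 F [ 0.2 -0.3 -0.5] q [ 36.  -5. -26.  20. -80.  57.]
 shift units [-0.045 -0.076 -0.007] turn units [ 0.04 -0.02  0.04]
now 1 [(10, 0.0929), (16, 0.089)] blob 58 346 355 245 254
now 2 [(13, 0.0932), (13, 0.0892)] blob 57 340 349 235 242
now 3 [(11, 0.0932), (12, 0.0886)] blob 52 334 343 224 232
now 4 [(7, 0.0934), (10, 0.0881)] blob 44 329 337 215 221
now 5 [(17, 0.1917), (65, 0.119)] blob 50 323 331 200 211
now 6 [(79, 0.2925), (62, 0.3481)] blob 31 315 320 190 199
```

View pics/s10.png

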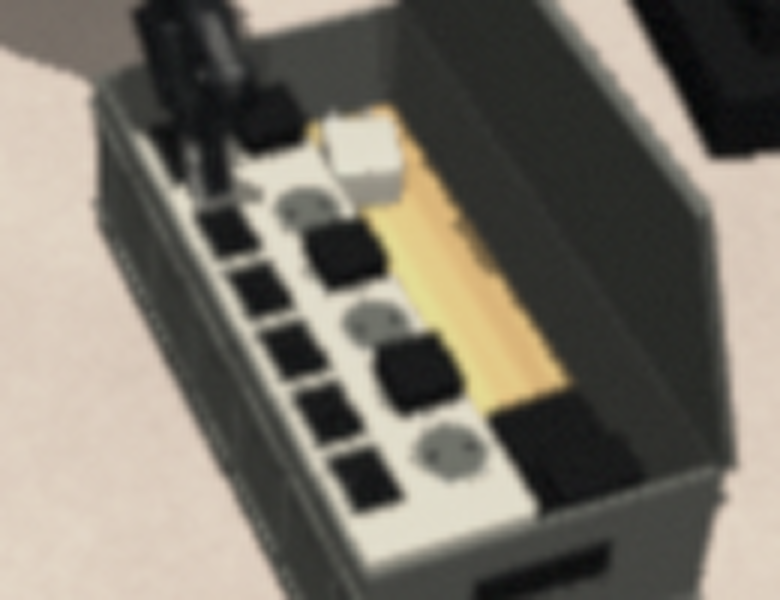

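```bash
python3 - <<'E'
from h import *
c=r.read_camera('side');C=(world(c)-O)@np.c_[U,V,Z];C0=(np.load('side5.npy')-O)@np.c_[U,V,Z]
m=(abs(C[...,0]+.0575)<.009)&(C[...,2]<.11)
m0=(abs(C0[...,0]+.0575)<.009)&(C0[...,2]<.11)
for k,(A,M) in {"now":(C,m),"bef":(C0,m0)}.items():
  for yc in(.052,.056,.060,.064,.068,.072,.076,.080,.084):
    s=M&(abs(A[...,1]-yc)<.003);print(k,yc,s.sum(),np.median(A[...,2][s]).round(4) if s.any() else None)
E
```

```text
now 0.052 12 0.0906
now 0.056 11 0.0928
now 0.06 7 0.0928
now 0.064 4 0.0925
now 0.068 7 0.0909
now 0.072 5 0.0909
now 0.076 14 0.0909
now 0.08 17 0.0993
now 0.084 18 0.0957
bef 0.052 8 0.0884
bef 0.056 9 0.0891
bef 0.06 9 0.0891
bef 0.064 6 0.089
bef 0.068 7 0.0897
bef 0.072 11 0.0904
bef 0.076 12 0.0925
bef 0.08 11 0.093
bef 0.084 5 0.0953
```

step_arm --series '[[[-1,-0.14,0.05,0,0,0,0],[-1,0,0,0,0,0,0]]]'

```text
time_s: 15.38
tcp_pos: [0.5372, 0.0214, 0.1012]
ee_rot: [90.0, 68.2, -81.3]
wrist_force: [-0.5, 0.5, 0.6]
width: 0.003
```

```bash
python3 - <<'E'
from h import *
c=r.read_camera('side');C=(world(c)-O)@np.c_[U,V,Z]
m=(abs(C[...,0]+.0575)<.009)&(C[...,2]<.11)
for yc in(.052,.056,.060,.064,.068,.072,.076,.080,.084):
    s=m&(abs(C[...,1]-yc)<.003);print(yc,s.sum(),np.median(C[...,2][s]).round(4) if s.any() else None)
go(fromc(-.057,.088,.16),xdir=XL,ydir=-V)
cv2.imwrite('pics/s11.png',cv2.resize(c['img'][180:260,300:400],None,fx=7,fy=7,interpolation=cv2.INTER_CUBIC))
E
```

```text
0.052 14 0.0917
0.056 5 0.0934
0.06 5 0.0924
0.064 4 0.091
0.068 6 0.0898
0.072 6 0.0898
0.076 7 0.0896
0.08 10 0.0901
0.084 12 0.0912
t 15.43 tcp [0.5368 0.0213 0.1006] crate [-0.0579  0.0877  0.1006] w -0.0 F [-0.2 -0.3  0.3] q [ 36.  -5. -25.  19. -81.  57.]
 shift units [-0.922  0.362 -0.014] turn units [ 0.03 -0.    0.04]
```

View pics/s11.png

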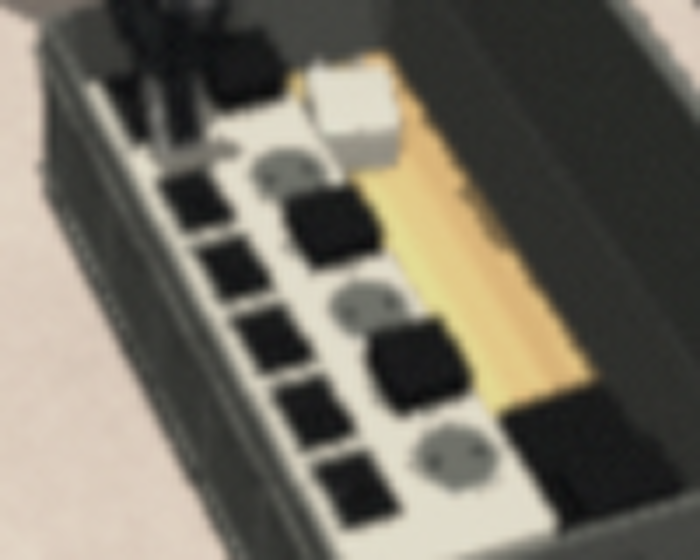

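step_arm --series '[[[-1,-0.5,0.2,0,0,0,0],[-1,-0.8,0.32,0,0,0,0],[-1,-0.8,0.32,0.2,0,0,-1],[-1,-0.8,0.2,0.2,0,0,-1],[-1,-0.9,0.1,0.2,0,0,-1]]]'

```text
time_s: 16.05
tcp_pos: [0.4983, 0.0203, 0.34]
ee_rot: [77.2, 86.4, -94.0]
wrist_force: [1.4, -0.2, 0.9]
width: -0.001
```

```bash
python3 - <<'E'
from h import *
go(fromc(-.06,.0,.385),ydir=-V)
go(fromc(.05,.0,.385),ydir=-V)
E
```

```text
t 16.05 tcp [0.4983 0.0203 0.34  ] crate [-0.0962  0.0924  0.34  ] w -0.0 F [ 1.4 -0.2  0.9] q [  28.  -10.    3.    3. -105.   72.]
 shift units [-0.662  1.586 -0.583] turn units [ 0.06  0.13 -0.59]
t 16.05 tcp [0.4983 0.0203 0.34  ] crate [-0.0962  0.0924  0.34  ] w -0.0 F [ 1.4 -0.2  0.9] q [  28.  -10.    3.    3. -105.   72.]
 shift units [-0.687  1.599 -2.416] turn units [ 0.06  0.13 -0.59]
```

step_arm --series '[[[1,-0.5,0.5,0,0,0.1,-0.6],[1,-0.3,0.5,0,0,0,0],[1,0,0.5,0,0,0,0],[1,0,0,0,0,0,0]]]'

```text
time_s: 16.55
tcp_pos: [0.5123, -0.071, 0.3988]
ee_rot: [-148.9, 89.3, 39.8]
wrist_force: [0.6, 0.8, 0.5]
width: 0.843
```

```bash
python3 - <<'E'
from h import *
go(fromc(.05,.0,.39),ydir=-V)
c=r.read_camera('side');P=world(c);C=(P-O)@np.c_[U,V,Z]
# lid panel inner side and tab
m=(C[...,2]>.16)&(C[...,2]<.36)&(C[...,0]>.02)&(C[...,0]<.13)&(abs(C[...,1])<.19)
p=C[m];A=np.c_[p[:,2]-.118,np.ones(len(p))];k=np.linalg.lstsq(A,p[:,0],rcond=None)[0];print(len(p),k,"angle",np.pi/2-np.arctan(-k[0]))
t=m&(C[...,2]>.315);print(t.sum(),C[t].min(0),C[t].max(0),np.median(C[t],0))
cv2.imwrite('pics/s12.png',cv2.resize(c['img'][90:240,270:470],None,fx=4,fy=4,interpolation=cv2.INTER_CUBIC))
E
```

```text
t 16.55 tcp [ 0.5123 -0.071   0.3988] crate [-9.580e-02 -1.000e-04  3.988e-01] w 0.84 F [0.6 0.8 0.5] q [  14.   -6.   15.   -0. -110.   84.]
 shift units [ 0.173  0.01  -2.428] turn units [ 0.04 -0.1   0.06]
1937 [-0.22127928  0.08425557] angle 1.353026126640662
96 [ 0.0315518  -0.02562323  0.31510531] [0.0482557  0.01624278 0.34179736] [ 0.03690524 -0.01073928  0.33637448]
```

View pics/s12.png

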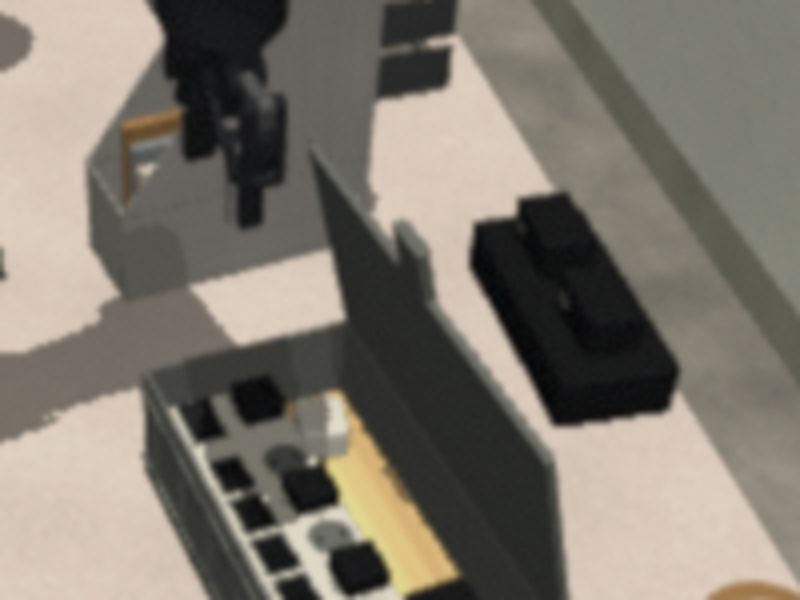

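step_arm --series '[[[1,0,0.02,-0.75,0,-0.1,0],[1,0,0.02,-0.8,0,0,0],[1,0,0,-0.75,0,0,0],[1,0,0,0,0,0,0]]]'

```text
time_s: 17.1
tcp_pos: [0.6524, -0.0475, 0.3969]
ee_rot: [-68.9, 89.5, 120.1]
wrist_force: [0.7, -0.8, -1.1]
width: 0.999
```

```bash
python3 - <<'E'
from h import *
go(fromc(.046,-.003,.3035),ydir=-V)
E
```

```text
t 17.1 tcp [ 0.6524 -0.0475  0.3969] crate [0.0463 0.0026 0.3969] w 1.0 F [ 0.7 -0.8 -1.1] q [  13.   17.   39.   -0. -112.   86.]
 shift units [1.556 0.104 0.002] turn units [0.08 0.03 0.07]
```

step_arm --series '[[[1,0.4,0.06,0,0,0,0],[1,0.5,0.04,0,0,0,0],[1,0.5,0,0,0,0,0],[1,0.12,0,0,0,0,0],[1,0,0,0,0,0,0]]]'

```text
time_s: 17.73
tcp_pos: [0.6518, -0.0494, 0.3057]
ee_rot: [-91.2, 89.6, 98.0]
wrist_force: [0.1, 0.5, 0.1]
width: 0.998
```

```bash
python3 - <<'E'
from h import *
go(fromc(.046,-.003,.3035),ydir=-V)
c=r.read_camera('side')
cv2.imwrite('pics/s13.png',cv2.resize(c['img'][90:240,270:470],None,fx=4,fy=4,interpolation=cv2.INTER_CUBIC))
E
```

```text
t 17.73 tcp [ 0.6518 -0.0494  0.3057] crate [0.0455 0.0008 0.3057] w 1.0 F [0.1 0.5 0.1] q [  13.   12.   23.   -0. -101.   86.]
 shift units [ 0.037  0.063 -0.008] turn units [ 0.11 -0.    0.06]
```

View pics/s13.png

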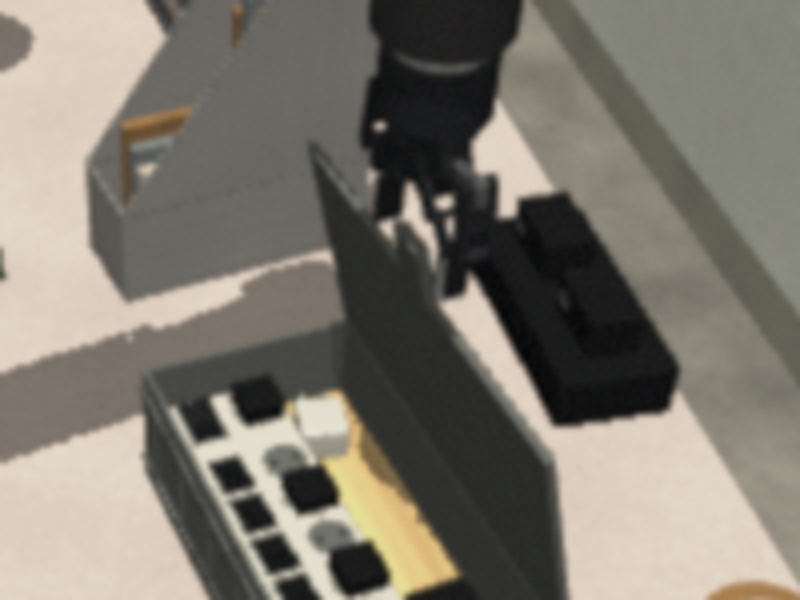

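step_arm --series '[[[-1,0,0.05,0,0,0,0],[-1,0,0,0,0,0,0],[-1,0,0,0,0,0,0],[-1,0,0,0,0,0,0],[-1,0,0,0,0,0,0]]]'

```text
time_s: 18.4
tcp_pos: [0.653, -0.0516, 0.3097]
ee_rot: [-127.6, 89.5, 61.6]
wrist_force: [-1.4, 0.2, 0.4]
width: 0.454
```

```bash
python3 -c "
from h import *
arc([1.3,1.2,1.1,1.0,.9])"
```

```text
lid est 1.365898232769699 rad 0.2152323972523552 crate y -0.0017239401174514067 F [-1.4  0.2  0.4] w 0.45 t 18.4
1.3 [ 0.11 -0.03  0.22]
1.2 [ 0.11 -0.    0.34]
1.1 [ 0.14 -0.    0.32]
1.0 [ 0.17 -0.    0.31]
0.9 [ 0.2  -0.    0.29]
turn [ 0.12 -0.05  0.07]
```

step_arm --series '[[[-1,0.05,0,0.22,0,0,0],[-1,0.11,0,0.34,0,0,0],[-1,0.14,0,0.33,0,0,0],[-1,0.17,0,0.31,0,0,0]]]'

```text
time_s: 18.9
tcp_pos: [0.5883, -0.0614, 0.2854]
ee_rot: [-168.6, 88.2, 20.6]
wrist_force: [3.7, 2.7, 3.1]
width: 0.457
```

```bash
sed -i 's/tab(b,.212)/tab(b,.214)/' h.py; python3 -c "
from h import *
arc([1.0,.9,.8,.7,.6])"
```

```text
lid est 1.0387628826830921 rad 0.21625265228303892 crate y -0.0018889044806983417 F [3.7 2.7 3.1] w 0.46 t 18.9
1.0 [ 0.1  -0.03  0.1 ]
0.9 [ 0.2 -0.   0.3]
0.8 [ 0.23 -0.    0.27]
0.7 [ 0.25 -0.    0.25]
0.6 [ 0.28 -0.    0.22]
turn [ 0.13 -0.29  0.06]
```

step_arm --series '[[[-1,0.16,0,0.24,0,-0.2,0],[-1,0.2,0,0.3,0,-0.1,0],[-1,0.23,0,0.27,0,0,0],[-1,0.26,0,0.25,0,0,0]]]'

```text
time_s: 19.4
tcp_pos: [0.5315, -0.07, 0.2396]
ee_rot: [-168.3, 88.5, 20.9]
wrist_force: [2.7, 3.9, 5.3]
width: 0.453
```

```bash
python3 -c "
from h import *
arc([.6,.5,.4,.3,.2])"
```

```text
lid est 0.6993596148121065 rad 0.21834622509078774 crate y -0.0020110313317944876 F [2.7 3.9 5.3] w 0.45 t 19.4
0.6 [ 0.32 -0.03  0.17]
0.5 [ 0.3  -0.    0.19]
0.4 [ 0.32 -0.    0.16]
0.3 [0.33 0.   0.13]
0.2 [0.34 0.   0.1 ]
turn [ 0.13 -0.24  0.05]
```

step_arm --series '[[[-1,0.3,0,0.2,0,-0.2,0],[-1,0.3,0,0.19,0,0,0],[-1,0.32,0,0.15,0,0,0],[-1,0.32,0,0.12,0,0,0]]]'

```text
time_s: 19.9
tcp_pos: [0.4935, -0.0757, 0.1728]
ee_rot: [-166.3, 88.9, 22.9]
wrist_force: [-4.0, 2.7, 6.4]
width: 0.455
```

```bash
python3 -c "
from h import *
arc([.3,.2,.1,.05,.0])"
```

```text
lid est 0.3449000291163732 rad 0.21823886579425514 crate y -0.0020193471694975648 F [-4.   2.7  6.4] w 0.45 t 19.9
0.3 [ 0.18 -0.03 -0.01]
0.2 [0.34 0.   0.09]
0.1 [0.35 0.   0.06]
0.05 [0.18 0.   0.02]
0.0 [0.18 0.   0.01]
turn [ 0.13 -0.18  0.04]
```

step_arm --series '[[[-1,0.3,0,0.06,0,-0.1,0],[-1,0.3,0,0.05,0,0,0],[-1,0.25,0,0.03,0,0,0]]]'

```text
time_s: 20.27
tcp_pos: [0.4828, -0.0773, 0.124]
ee_rot: [-143.9, 89.5, 45.3]
wrist_force: [-3.1, 2.1, 3.4]
width: 0.458
```

```bash
python3 -c "
from h import *
arc([.05,.0])"
```

```text
lid est 0.11533166179791443 rad 0.21739430710235996 crate y -0.0020314239876264633 F [-3.1  2.1  3.4] w 0.46 t 20.275
0.05 [ 0.24 -0.03 -0.04]
0.0 [0.18 0.   0.01]
turn [ 0.12 -0.06  0.05]
```

step_arm --series '[[[-1,0.2,0,0,0,0,0],[-1,0.12,0,0,0,0,0],[-1,0,0,0,0,0,0]]]'

```text
time_s: 20.65
tcp_pos: [0.4815, -0.0774, 0.105]
ee_rot: [-135.3, 89.5, 53.8]
wrist_force: [0.4, 1.0, -2.7]
width: 0.45
```

step_arm --series '[[[-1,0.05,0,0,0,0,0],[-1,0.05,0,0,0,0,0]]]'

```text
time_s: 20.9
tcp_pos: [0.4814, -0.0775, 0.1006]
ee_rot: [-138.2, 89.5, 50.9]
wrist_force: [-5.4, 3.5, 4.0]
width: 0.452
```

```bash
python3 -c "
from h import *
arc([.05,.0])"
```

```text
lid est 0.007573888758413156 rad 0.2173245127447582 crate y -0.001998196388962874 F [-5.4  3.5  4. ] w 0.45 t 20.9
0.05 [-0.15 -0.03 -0.06]
0.0 [0.18 0.   0.01]
turn [ 0.1  -0.06  0.05]
```

step_arm --series '[[[-1,0.05,0,0,0,0,0],[-1,0.04,0,0,0,0,0]]]'

```text
time_s: 21.15
tcp_pos: [0.4815, -0.0775, 0.0988]
ee_rot: [-145.9, 89.5, 43.3]
wrist_force: [-13.0, 6.0, 15.6]
width: 0.457
```

step_arm --series '[[[-1,0.05,0,0,0,0,0],[-1,0.05,0,0,0,0,0]]]'

```text
time_s: 21.4
tcp_pos: [0.4815, -0.0775, 0.0988]
ee_rot: [-156.0, 89.4, 33.1]
wrist_force: [-11.3, 4.5, 15.7]
width: 0.452
```

step_arm --series '[[[1,0,0,0,0,0,0],[1,0,0,0,0,0,0],[1,0,0,0,0,0,0],[1,-0.3,0,0,0,0,0],[1,-0.8,0,0,0,0,0]]]'

```text
time_s: 22.02
tcp_pos: [0.4794, -0.0786, 0.164]
ee_rot: [-133.0, 89.7, 56.1]
wrist_force: [0.8, 0.4, 0.0]
width: 1.003
```

step_arm --series '[[[1,-0.8,0,0,0,0,0],[1,-0.8,0,0.6,0,0,0],[1,0,0,0.8,0,0,0],[1,0,0,0.5,0,0,0],[1,0,0,0,0,0,0]]]'

```text
time_s: 22.65
tcp_pos: [0.3644, -0.0991, 0.2736]
ee_rot: [-178.6, 89.1, 10.5]
wrist_force: [0.8, 0.1, -0.2]
width: 0.999
```

```bash
python3 - <<'E'
from h import *
c=r.read_camera('side');P=world(c);C=(P-O)@np.c_[U,V,Z]
cv2.imwrite('pics/s14.png',c['img'])
t=r.read_camera('top');cv2.imwrite('pics/t14.png',t['img'])
m=(abs(C[...,0])<.085)&(abs(C[...,1])<.17)&(C[...,2]>.09)&(C[...,2]<.16)
p=C[m];print(len(p),np.linalg.lstsq(np.c_[p[:,:2],np.ones(len(p))],p[:,2],rcond=None)[0])
s=r.sense();print(s["tcp_pos"],s["width"],s["wrist_force"],s["time_s"])
E
```

```text
4714 [-0.00128244  0.00133005  0.12510166]
[ 0.36536403 -0.09868899  0.27221891] 0.9985355630900506 [ 0.79157728 -0.0321175  -0.58283363] 22.75
```

View pics/s14.png

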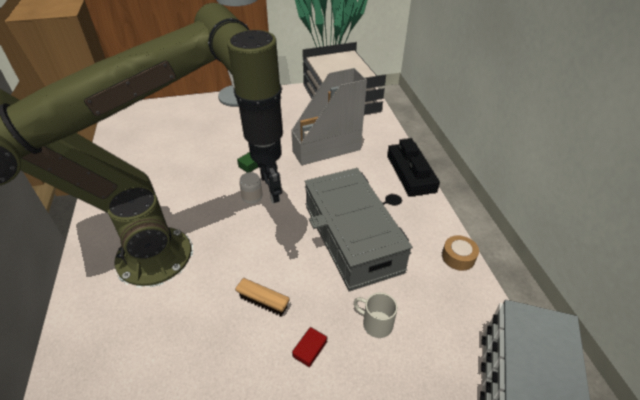

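View pics/t14.png

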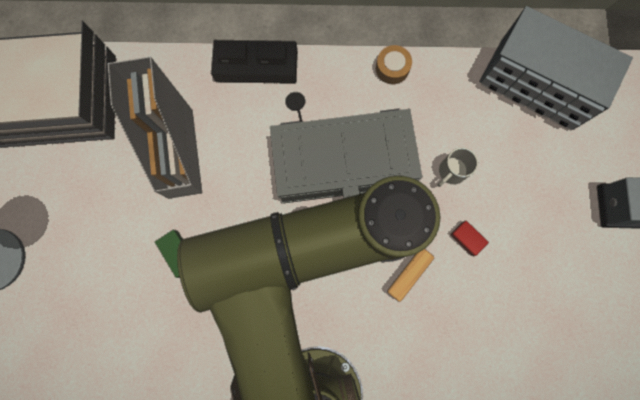

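The side view shows the lid level on the crate at about (357,225), with a slope of 0.001 and its top at 125 mm. The file holder, mug, wax and brush are where they were in the first pictures, as are the parts of the tin and cork that can be seen. The arm is clear, so I'm handing in.

```bash
python3 -c "
from h import *
print(r.sign_off())"
```

```text
the job is handed in; nothing more can be done
None
```

The job is handed in, at about 23 s of the 64 s allowed. I gripped the pull tab and opened the lid to about 1.38 rad. I then dragged a shut, slightly leaning fingertip along the row towards +y in one pass, and closed the lid slowly by the tab until it pressed firmly on the rim.

**Last checks:**
- **Switches:** the depth image showed the -y half raised on all five (about 93–94 mm, 89 mm before), so all five read as off.
- **Lid:** it is level to about 0.001 rad, with its top at 125 mm.
- **Robot:** the gripper is clear of everything, and the wrist force is near zero.
- **Things outside the crate:** by eye they stand where they were in the first pictures. The arm partly hid the cork and tin in the last ones.

**Not fully confirmed:**
- **Bigger switch:** I did not measure it again after the drag. It last read as on when the finger was at about switch 3, and the fingertip stopped about 2 cm short of it.
- **Battery and adapter:** the lid now hides them. They looked undisturbed in the last view inside.

One measurement disagreed: the camera put the row about 3 mm off the position worked out from the lid. I aimed between the two and set the drag height by touching switch 1.

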